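# Make up two brazing kits

### The job

Make up the two brazing kits from the fittings lying on the steel plate: the brass valve needs flux, so the blue tray gets the copper tee, the brass valve and the flux tub, and the red tray gets the copper elbow and the copper reducer. Give each part a compartment of its own, set down (not dropped) in the middle of it and the same way up as it was in the stock. Leave the welding magnet, the flint striker and the steel bar where they are.

Things in the scene. Friction and masses are not known exactly. Their poses are not given: they have to be found in the camera images.
- blue_tray: blue sheet-metal kit tray, 91 x 267 x 13 mm high, plus a 12 mm lip at each end; three compartments, 85 x 85 mm inside, in a row, centres at y = -88, 0 and +88 mm. Origin at the centre of its underside (on the steel plate, 12 mm above the bench); x across, y along the row. Inner floor 3 mm above the origin, rim 13, dividers 11.5. Held by magnets, does not move.
- red_tray: red sheet-metal kit tray, 91 x 179 x 13 mm high, plus a 12 mm lip at each end; two compartments, 85 x 85 mm inside, in a row, centres at y = -44 and +44 mm. Origin at the centre of its underside (on the steel plate, 12 mm above the bench); x across, y along the row. Inner floor 3 mm above the origin, rim 13, dividers 11.5. Held by magnets, does not move.
- tee_c (a point): middle of the copper pipe tee, lying flat: run 60 mm long along y, its axis at x = -10.5 mm; branch to +x, its mouth at x = +23.5 mm; 26 mm thick and high. The point is 13 mm above the underside, midway along its 47 mm in x (back of the run at -23.5 to branch mouth) and 60 mm in y, near its centre of mass; can be gripped across x (47 mm). 85 g.
- elbow_c (a point): middle of the copper 90-degree pipe elbow, lying flat, 26 mm high: outside of the bend towards +x, legs running back 135 degrees either side of x. The point is the centre of its 51 x 51 mm square over the legs, 13 mm up; the bend spans x = -4.5 to +21.5 mm, the legs 72 mm in y. Grip across x: a 22 mm pad goes 7 mm less deep in the notch, so 33 mm, its middle at x = +5 mm. 65 g.
- valve_c (a point): middle (23.5 mm up) of the brass ball valve, upright, yellow butterfly handle on top: block 30 (x) x 32 (y) x 30 mm high, hexagon ends to 56 mm long in x, 26 across flats; handle 46 mm in x, 9 mm thick, 38 to 47 mm above the underside. Grip the block's flat sides across y (32 mm), up to 30 mm above the underside. 210 g.
- flux_tub_c (a point): middle (25 mm up, on the axis) of the round white flux tub with a screwed-on green lid, upright: 50 mm high, 47 mm in diameter at the lid (upper 14 mm), 45 mm below. 160 g.
- reducer_c (a point): middle (22 mm up, on the axis) of the copper pipe reducer, standing on its wide end: 26 mm in diameter up to 22 mm, cone to 30 mm, then 17.6 mm in diameter to the top at 44 mm. 45 g.
- magnet_c (a point): bystander: middle of a three-cornered orange and black welding magnet lying flat, 87 mm a side, 16 mm thick, loose.
- striker_c (a point): bystander: middle of a steel-wire flint striker lying flat, 170 mm along x, 46 mm along y, 17 mm high, loose.
- set_bar_c (a point): bystander: middle of a bright steel set-up bar lying flat, 110 (x) x 25 x 15 mm high, loose.
Not all that is in view belongs to the job. What is shaped like the part that bears elbow_c but purple or white is not meant.

How it is judged:
By the outcome, as a careful person would: the job done as asked, in the order asked, and still so for the second after the job is handed in, with the robot touching nothing.
It also fails if it takes over 120 s, if anything falls off the work surface, if the arm or the gripper's body presses on something with over 40 N, if the wrist force passes 120 N, or if a joint passes its speed limit or range.

### The arm

A 7-joint arm with a two-finger parallel gripper is mounted at the origin on the work surface. World frame = base frame: x ahead of the robot, y to its left, z up, the work surface at z = 0. Lengths are in m, angles in rad, forces in N, time in s.
With the tool pointing down it reaches from about 0.4 to 0.875 m from the base axis. Payload 19.3 kg.
Tool frame: the origin (TCP) lies between the finger pads; the fingertips stand 17 mm ahead of it and the grasp point (between the pads) lies 2 mm behind it; z points along the fingers, y is the direction in which the jaws open and shut (so a half turn about z gives the same grasp; the last joint's range is limited). The gripper opens to 85 mm and grips with 20 to 120 N. Pads are 22 mm wide; open, the fingers measure 114 mm over their backs; the gripper's body (76 mm by 85 mm) begins 54 mm behind the grasp point. The pads swing forward as they close: fully open they stand 13 mm farther back than shut.
Start: joints at [-1.249, 0.521, -0.036, 1.599, 0.021, 1.021, -0.113], TCP at [0.239, 0.578, 0.248] pointing down, gripper open.
Joint ranges: [-2.91, 2.91], [-0.3, 2.13], [-1.5, 1.42], [0.17, 2.43], [-1.26, 4.41], [0.16, 1.93], [-2.52, 2.52]. Speed limits (rad/s): [1.89, 1.89, 2.39, 2.39, 3.01, 3.01, 3.01].

### API

Orientations are given as a unit quaternion [w, x, y, z].
In Python, from station import arm gives the robot as it stands.
- The arm moves only by the tool move_arm, never from a script. Its argument "series" is a list of rows, each an object with "offset": the shift along the world's x, y, z in m, a list of three; "rotation": the turn, a rotation vector about the world's x, y, z in rad, a list of three; "jaw": the opening, from 0 (shut) to 1 (fully open). In form: [{"offset": [x, y, z], "rotation": [ax, ay, az], "jaw": jaw}, ...]. A call has 1 to 8 rows; each row is the pose to reach, as a shift and turn from the pose measured when the call began; what a row does not reach only later rows make up. A row lasts 1/12 s, in which the tool goes at most 41.7 mm and 7.16 degrees, less where a joint would pass 70% of its speed; a pose out of reach is approached as far as the arm can. A call with a gripper value outside its range is refused whole. The fingers move at their own pace and stop on an object; "grip_force" is the grip in N (left out, the last holds). Time passes only in rows, so rows that repeat a pose let the fingers close. It gives the time, the measured TCP pose, the force and the opening at its end, in the units of the state.
- arm.get_obs(): the state, without advancing time (a new reading comes with each control period).
- arm.read_camera(name): name is "scene" or "top" or "wrist"; returns a dict with "frame" (400x640x3 uint8, red, green, blue), "depth" (400x640 float32, m along the optical axis (not along the pixel's ray), 0 where there is no reading), "fovy" (degrees; the focal length in pixels is half the picture's height over the tangent of half this angle, whatever the lens; pixels are square), "cx", "cy" (the principal point, pixels), "extrinsics" (4x4, takes a point from world to camera coordinates); the wrist camera has in their place "mount" (4x4, takes a point from camera to tool coordinates, whose origin is the TCP and whose axes are the flange's). Camera axes: x right, y down, z forward; pixel columns grow to the right and rows downward; lengths in m; the calibration is good to about 2 mm. The wrist camera is an equidistant fisheye: a pixel r from the principal point sees the ray r / f radians off the axis. A picture is of the moment at which its call begins: read the wrist's pose just before it.
- arm.hand_in(): hands the job in, once; it reports no verdict.
Trained networks look in a picture, given as the dict that the camera call returned (one of the last four; its "shot" number tells which), for a name from the list of things; names that differ only in an ending like _2 or _b are one class to them, and where a whole thing is asked for, a point or a joint stands for the part that bears it (a point fixed in the world has none). Each returns a list of dicts, best first, with "p" (0 to 1); they miss things now and then, are a little off and sometimes report something else, mostly with a low value. They report only what shows in the picture. A call takes as long as a camera call. They do not tell look-alikes from the thing itself.
- arm.search_frame(picture, target): "xy" ([column, row] as shares, 0 to 1, of the picture: columns of its width, rows of its height, amid what is visible of it).
- arm.outline_of(picture, target): "mask" (400x640 bool, what is visible of it) and "xy" ([column, row] as shares, 0 to 1, of the picture: columns of its width, rows of its height, amid what is visible of it).
The state is a dict: "t": time; "joint_positions": joint angles; "qvel": joint speeds; "effort": joint torques, N m; "tcp_pos": TCP position; "tool_rot": TCP orientation; "ft_force": force on the tool from outside, world axes, zero at the start; "torque": the same for the moment, N m; "opening": finger opening in m.
Only numpy, scipy, OpenCV 4.12 (cv2) and the standard library are available. Lean on these libraries where they do the work, as an engineer would, in place of code of your own. Each camera call takes 0.05 s, during which the arm holds its last target.

## Working session

There is one attempt and no reset: what is moved stays moved. The work goes in short steps, Python scripts to look and compute and a tool call to move; the robot and the scene stay as the last step left them, time stands still between calls to the robot, and variables do not carry over. Pictures are saved under pics/ and viewed, and the job is handed in when it is done.

Besides the shell and the picture viewer there is one more tool, called after "Emit:" as name(argument=value, ...), one argument or row to a line, values as JSON. move_arm: Moves the arm, as the interface text tells. Its arguments: {"type":"object","properties":{"series":{"type":"array","items":{"type":"object","properties":{"offset":{"type":"array","items":{"type":"number"}},"rotation":{"type":"array","items":{"type":"number"}},"jaw":{"type":"number"}}}},"grip_force":{"type":"number"}},"required":["series"]}

```bash
ls; mkdir -p pics; cat > h.py <<'E'
import numpy as np, cv2, pickle
from station import arm
def save(n,im,s=1.0):
    im=cv2.cvtColor(im,cv2.COLOR_RGB2BGR)
    if s!=1: im=cv2.resize(im,None,fx=s,fy=s,interpolation=cv2.INTER_CUBIC)
    cv2.imwrite('pics/'+n,im)
def f(c): return 200/np.tan(np.radians(c['fovy'])/2)
def world(c,u,v,d=None,z=None):
    E=np.array(c['extrinsics']);F=f(c)
    ray=np.array([(u-c['cx'])/F,(v-c['cy'])/F,1.])
    R=E[:3,:3];o=-R.T@E[:3,3];r=R.T@ray
    if d is None: d=(z-o[2])/r[2]
    return o+r*d
def cloud(c):
    E=np.array(c['extrinsics']);F=f(c);v,u=np.mgrid[:400,:640]
    d=c['depth'];P=np.stack([(u-c['cx'])/F*d,(v-c['cy'])/F*d,d],-1)
    W=(P-E[:3,3])@E[:3,:3]
    W[d==0]=np.nan
    return W
E
python3 - <<'E'
from h import *
o=arm.get_obs()
for k,v in o.items(): print(k,np.round(v,3))
for n in ('scene','top','wrist'):
    c=arm.read_camera(n); save(n+'0.png',c['frame'],1.25); pickle.dump(c,open(n+'0.pkl','wb'))
    print(n,c['fovy'],c['cx'],c['cy'],c.get('shot')); print(np.round(c.get('extrinsics',c.get('mount')),3))
    if n!='wrist':
        for t in ['blue_tray','red_tray','tee_c','elbow_c','valve_c','flux_tub_c','reducer_c','magnet_c','striker_c','set_bar_c']:
            r=arm.search_frame(c,t)
            print(t,[(round(q['p'],2),np.round(np.array(q['xy'])*[640,400],0)) for q in r][:4])
E
```

```text
pics
t 0.0
joint_positions [-1.249  0.522 -0.036  1.6    0.021  1.021 -0.113]
qvel [-0.001  0.     0.001 -0.002 -0.002 -0.001  0.001]
effort [ 0.0000e+00 -9.2707e+01  1.9800e+00 -3.6995e+01  1.8000e-02  8.0000e-03
  0.0000e+00]
tcp_pos [0.239 0.577 0.248]
tool_rot [-0.     0.195  0.981 -0.001]
ft_force [-0.445 -0.062  0.139]
torque [ 0.019 -0.011 -0.026]
opening 0.086
scene 56.50722527566549 322.6398129788936 203.58738765172447 1
[[-0.747  0.665  0.021  0.385]
 [ 0.42   0.495 -0.76  -0.156]
 [-0.516 -0.559 -0.649  1.277]
 [ 0.     0.     0.     1.   ]]
blue_tray [(0.8, array([261., 209.]))]
red_tray [(0.97, array([339., 283.]))]
tee_c [(0.5, array([288., 157.]))]
elbow_c [(0.73, array([386., 235.])), (0.64, array([525., 267.])), (0.56, array([468., 227.])), (0.49, array([334., 148.]))]
valve_c [(0.66, array([237., 249.])), (0.46, array([336., 206.]))]
flux_tub_c [(0.6, array([304., 179.]))]
reducer_c [(0.48, array([448., 262.]))]
magnet_c [(0.81, array([476., 327.]))]
striker_c [(0.64, array([230., 159.]))]
set_bar_c [(0.74, array([235., 248.])), (0.28, array([233., 157.]))]
top 45.1
[... 229 characters left out ...]
(0.69, array([268., 163.]))]
tee_c [(0.73, array([414., 229.]))]
elbow_c [(0.71, array([274., 224.])), (0.59, array([227., 287.])), (0.56, array([174., 279.])), (0.44, array([410., 292.]))]
valve_c [(0.54, array([323., 217.])), (0.15, array([273., 223.]))]
flux_tub_c [(0.49, array([371., 219.]))]
reducer_c [(0.47, array([215., 230.]))]
magnet_c [(0.55, array([173., 197.])), (0.48, array([274., 224.]))]
striker_c [(0.7, array([455., 192.])), (0.57, array([339., 127.]))]
set_bar_c [(0.48, array([338., 126.]))]
wrist 65.70646984690485 318.1355673521154 194.3885475531699 3
[[ 0.001 -0.95  -0.314  0.081]
 [ 1.     0.001  0.     0.   ]
 [-0.    -0.314  0.95  -0.125]
 [ 0.     0.     0.     1.   ]]
```

View pics/scene0.png

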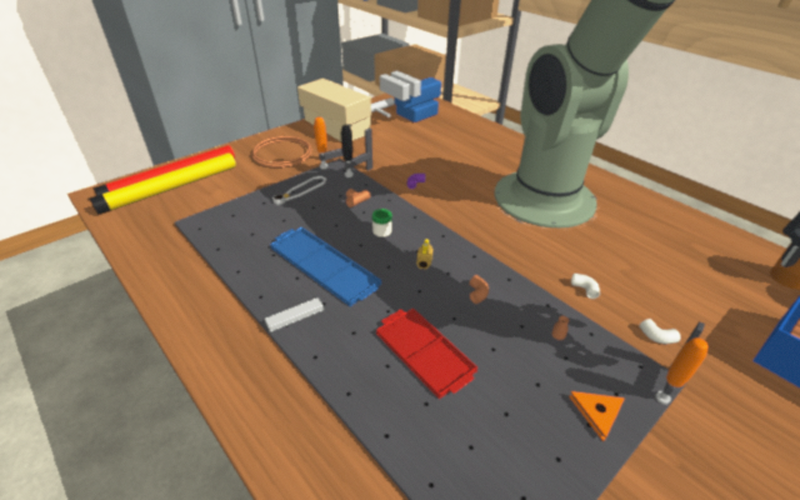

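View pics/top0.png

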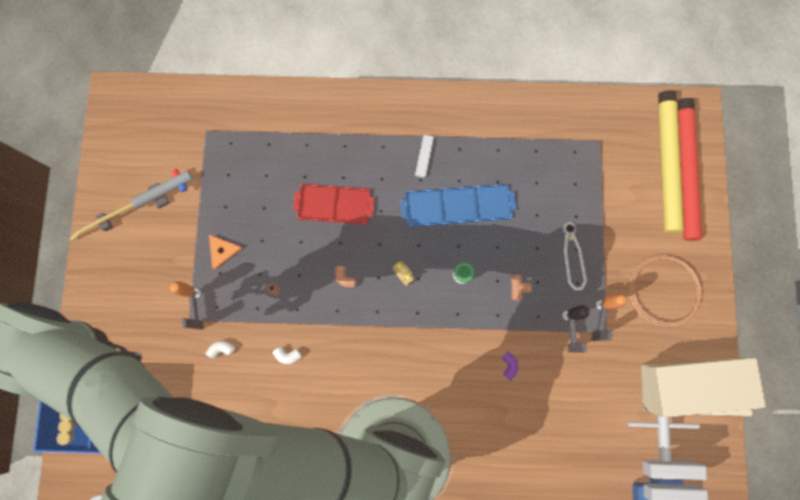

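View pics/wrist0.png

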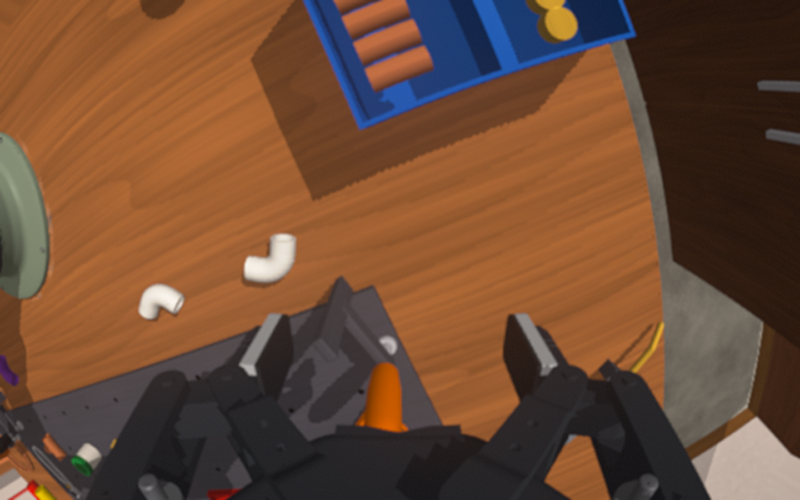

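The scene view, in 800x500 pixels, shows the copper tee (357,198), tub (382,222), valve (425,254), copper elbow (479,289), reducer (561,327), blue tray (323,265) and red tray (426,352). The elbow look-alikes are one purple (415,180) and two white (585,286 and 660,331). Toggle clamps stand near the tee and at the right end of the plate. By colour and position on the plate, the copper elbow at top (345,275) is the right one.

```bash
python3 - <<'E'
from h import *
c=pickle.load(open('top0.pkl','rb')); s=pickle.load(open('scene0.pkl','rb'))
W=cloud(c); WS=cloud(s)
# plate height
for name,(u,v) in dict(plate1=(430,150),plate2=(240,210),bench=(300,300)).items():
    print(name,np.round(np.nanmedian(W[v-4:v+5,u-4:u+5].reshape(-1,3),0),4), np.nanstd(W[v-4:v+5,u-4:u+5,2]))
def merge(W,c): return W.reshape(-1,3),c['frame'].reshape(-1,3)
for name,(u,v) in dict(tee=(414,229),elbow=(275,221),valve=(323,217),tub=(371,218),red=(218,231),striker=(458,205),magnet=(178,200),clampL=(460,250),clampL2=(485,242),clampR=(150,235)).items():
    w=W[v-28:v+29,u-28:u+29].reshape(-1,3)
    c0=np.nanmedian(W[v-2:v+3,u-2:u+3].reshape(-1,3),0)
    for nm,WW in (('top',W),('scene',WS)):
        w=WW.reshape(-1,3)
        m=(np.hypot(w[:,0]-c0[0],w[:,1]-c0[1])<.06)&(w[:,2]>.017)&(w[:,2]<.12)
        q=w[m]
        if len(q): print(name,nm,np.round(c0,3),m.sum(),'lo',np.round(np.percentile(q,3,0),3),'hi',np.round(np.percentile(q,97,0),3))
# ortho colour map, 1mm/px
fig=np.zeros((500,900,3),np.uint8)
for t,cc,z in (('o',c,0.025),):
    xs=np.arange(.30,.80,.001)[::-1]; ys=np.arange(-.45,.45,.001)[::-1]
    X,Y=np.meshgrid(xs,ys,indexing='ij')
    P=np.stack([X,Y,np.full_like(X,z)],-1)@np.array(cc['extrinsics'])[:3,:3].T+np.array(cc['extrinsics'])[:3,3]
    F=f(cc);U=(P[...,0]/P[...,2]*F+cc['cx']).astype(np.float32);V=(P[...,1]/P[...,2]*F+cc['cy']).astype(np.float32)
    o=cv2.remap(cc['frame'],U,V,cv2.INTER_CUBIC); save('ortho0.png',o,0.88)
E
```

```text
plate1 [ 0.6748 -0.3519  0.0109] 0.0027108955654962553
plate2 [0.4607 0.2508 0.0115] 0.003725737878991872
bench [1.873e-01 5.120e-02 1.000e-04] 0.0031192843493804494
tee top [ 0.413 -0.294  0.035] 270 lo [ 0.382 -0.332  0.017] hi [ 0.445 -0.254  0.041]
tee scene [ 0.413 -0.294  0.035] 182 lo [ 0.387 -0.326  0.018] hi [ 0.444 -0.281  0.039]
elbow top [0.426 0.136 0.033] 231 lo [0.39  0.095 0.017] hi [0.458 0.181 0.042]
elbow scene [0.426 0.136 0.033] 232 lo [0.412 0.111 0.02 ] hi [0.455 0.158 0.039]
valve top [ 0.44  -0.012  0.057] 239 lo [ 0.408 -0.054  0.017] hi [0.48  0.025 0.061]
valve scene [ 0.44  -0.012  0.057] 219 lo [ 0.424 -0.027  0.021] hi [0.47  0.012 0.06 ]
tub top [ 0.44  -0.159  0.061] 249 lo [ 0.415 -0.205  0.017] hi [ 0.472 -0.124  0.067]
tub scene [ 0.44  -0.159  0.061] 296 lo [ 0.428 -0.176  0.02 ] hi [ 0.467 -0.137  0.064]
red top [0.389 0.309 0.043] 131 lo [0.343 0.259 0.017] hi [0.43  0.361 0.054]
red scene [0.389 0.309 0.043] 166 lo [0.386 0.299 0.019] hi [0.407 0.321 0.057]
striker top [ 0.497 -0.439  0.01 ] 113 lo [ 0.448 -0.476  0.017] hi [ 0.553 -0.405  0.025]
striker scene [ 0.497 -0.439  0.01 ] 58 lo [ 0.45  -0.465  0.017] hi [ 0.553 -0.418  0.024]
magnet top [0.484 0.444 0.029] 381 lo [0.445 0.409 0.018] hi [0.52  0.482 0.033]
magnet scene [0.484 0.444 0.029] 800 lo [0.453 0.41  0.018] hi [0.52  0.475 0.031]
clampL top [ 0.345 -0.405  0.141] 171 lo [ 0.292 -0.437  0.017] hi [ 0.382 -0.386  0.116]
clampL scene [ 0.345 -0.405  0.141] 256 lo [ 0.296 -0.427  0.019] hi [ 0.365 -0.406  0.117]
clampL2 top [ 0.373 -0.488  0.104] 217 lo [ 0.317 -0.502  0.017] hi [ 0.414 -0.455  0.117]
clampL2 scene [ 0.373 -0.488  0.104] 270 lo [ 0.328 -0.509  0.019] hi [ 0.395 -0.487  0.117]
clampR top [0.367 0.497 0.099] 222 lo [0.31  0.461 0.017] hi [0.397 0.508 0.116]
clampR scene [0.367 0.497 0.099] 503 lo [0.31  0.489 0.019] hi [0.395 0.519 0.119]
```

View pics/ortho0.png

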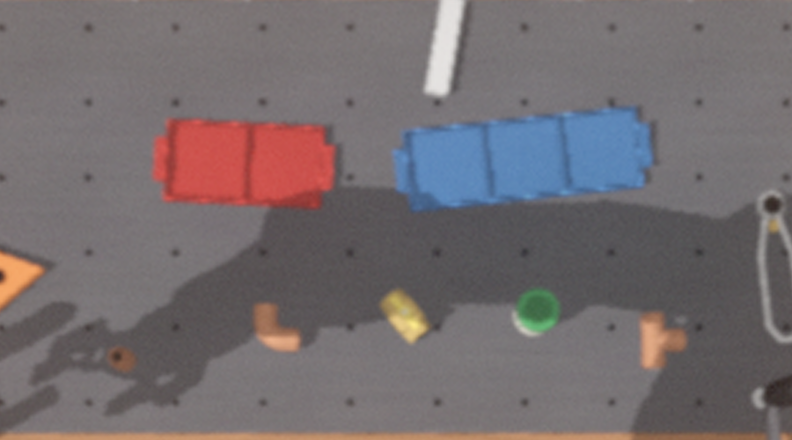

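```bash
cat >> h.py <<'E'
def ortho(cc,z,x0,x1,y0,y1,res=.0005):
    xs=np.arange(x0,x1,res)[::-1]; ys=np.arange(y0,y1,res)[::-1]
    X,Y=np.meshgrid(xs,ys,indexing='ij')
    E=np.array(cc['extrinsics']);P=np.stack([X,Y,np.full_like(X,z)],-1)@E[:3,:3].T+E[:3,3]
    F=f(cc);U=P[...,0]/P[...,2]*F+cc['cx'];V=P[...,1]/P[...,2]*F+cc['cy']
    return cv2.remap(cc['frame'],U.astype(np.float32),V.astype(np.float32),cv2.INTER_CUBIC)
E
python3 - <<'E'
from h import *
c=pickle.load(open('top0.pkl','rb')); s=pickle.load(open('scene0.pkl','rb'))
for nm,cc in (('top',c),('scene',s)):
  o=ortho(cc,.025,.5,.72,-.4,.4); save(f'tr_{nm}.png',o,.45)
  h=cv2.cvtColor(o,cv2.COLOR_RGB2HSV)
  for t,m in (('blue',(abs(h[...,0].astype(int)-107)<10)&(h[...,1]>110)),('red',((h[...,0]<6)|(h[...,0]>172))&(h[...,1]>130))):
    m=m.astype(np.uint8); m=cv2.morphologyEx(m,cv2.MORPH_OPEN,np.ones((5,5)))
    n,l,st,ce=cv2.connectedComponentsWithStats(m); k=1+np.argmax(st[1:,4]); m=(l==k).astype(np.uint8)
    for body in (0,1):
      if body: m=cv2.morphologyEx(m,cv2.MORPH_OPEN,np.ones((150,1)))  # strip lips roughly
      p=np.argwhere(m)[:, ::-1].astype(np.float32)
      r=cv2.minAreaRect(p); cx,cy=r[0]; X=.72-.0005*(cy+1);Y=.4-.0005*(cx+1)
      print(nm,t,body,'c',np.round((X,Y),4),'size mm',np.round(np.array(r[1])*.5,1),'ang',round(r[2],2))
# fingertips in wrist depth
w=pickle.load(open('wrist0.pkl','rb'));F=f(w);M=np.array(w['mount'])
v,u=np.mgrid[:400,:640];dx=u-w['cx'];dy=v-w['cy'];r=np.hypot(dx,dy)+1e-9;th=r/F
d=w['depth'];P=np.stack([d*np.tan(th)*dx/r,d*np.tan(th)*dy/r,d],-1)@M[:3,:3].T+M[:3,3]
m=(d>0)&(P[...,2]<.08)&(abs(P[...,0])<.05)
for sg in (-1,1):
    q=P[m&(P[...,1]*sg>.02)&(P[...,1]*sg<.075)]; print(sg,len(q),'lo',np.round(np.percentile(q,[1,50,99],axis=0),4).tolist(), q[:,2].max())
E
```

```text
top blue 0 c [ 0.6185 -0.1455] size mm [ 91.2 288.7] ang 83.66
top blue 1 c [ 0.6176 -0.1454] size mm [ 91.2 263.1] ang 83.95
top red 0 c [0.6132 0.1719] size mm [202.   92.8] ang 3.08
top red 1 c [0.613  0.1719] size mm [175.1  92.9] ang 2.74
scene blue 0 c [ 0.6252 -0.1453] size mm [ 99.3 294.5] ang 84.02
scene blue 1 c [ 0.6243 -0.1413] size mm [ 99.3 281.5] ang 84.02
scene red 0 c [0.619  0.1703] size mm [205.3  98. ] ang 2.88
scene red 1 c [0.6187 0.1728] size mm [184.9  98. ] ang 2.88
-1 13988 lo [[-0.0102, -0.0711, -0.0902], [0.0116, -0.0531, -0.0608], [0.0189, -0.0207, -0.0009]] 0.005453326177826984
1 14150 lo [[-0.0102, 0.0207, -0.0901], [0.0118, 0.0538, -0.0612], [0.0195, 0.0721, -0.0008]] 0.005260835555885218
```

View pics/tr_top.png

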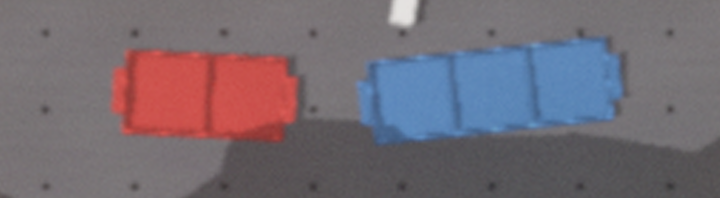

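View pics/tr_scene.png

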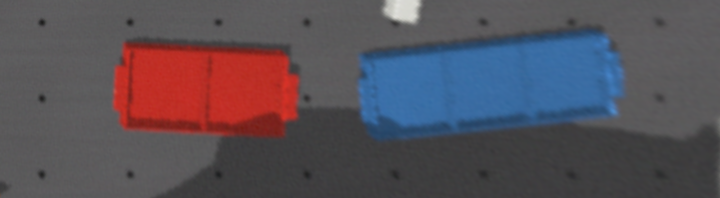

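Top view gives blue tray (0.618, -0.1455) at yaw about +6.1° and red tray (0.613, 0.172) at about -2.9°, with sizes that match. With the jaw open the fingertips are 5 mm ahead of the TCP, so the quoted 17 mm applies when shut. I'll move toward the tee and look from the wrist on the way.

Emit:
move_arm(
  series=[
    {"offset": [0.033,-0.027,0.006],"rotation": [0,0,-0.12],"jaw": 1},
    {"offset": [0.065,-0.054,0.012],"rotation": [0,0,-0.24],"jaw": 1},
    {"offset": [0.098,-0.081,0.018],"rotation": [0,0,-0.36],"jaw": 1},
    {"offset": [0.13,-0.108,0.024],"rotation": [0,0,-0.48],"jaw": 1},
    {"offset": [0.163,-0.135,0.03],"rotation": [0,0,-0.6],"jaw": 1},
    {"offset": [0.195,-0.162,0.036],"rotation": [0,0,-0.72],"jaw": 1},
    {"offset": [0.228,-0.189,0.042],"rotation": [0,0,-0.84],"jaw": 1},
    {"offset": [0.26,-0.217,0.048],"rotation": [0,0,-0.96],"jaw": 1},
  ],
)

```text
t: 1.82
tcp_pos: [0.4935, 0.3648, 0.2956]
tool_rot: [-0.0, 0.628, 0.778, 0.0]
ft_force: [-0.6, 1.4, 0.0]
opening: 0.085
```

Emit:
move_arm(
  series=[
    {"offset": [0.002,-0.04,0.0],"rotation": [0,0,-0.12],"jaw": 1},
    {"offset": [0.004,-0.08,0.0],"rotation": [0,0,-0.24],"jaw": 1},
    {"offset": [0.006,-0.12,0.0],"rotation": [0,0,-0.36],"jaw": 1},
    {"offset": [0.008,-0.16,0.0],"rotation": [0,0,-0.48],"jaw": 1},
    {"offset": [0.01,-0.2,0.0],"rotation": [0,0,-0.6],"jaw": 1},
    {"offset": [0.012,-0.24,0.0],"rotation": [0,0,-0.72],"jaw": 1},
    {"offset": [0.014,-0.28,0.0],"rotation": [0,0,-0.84],"jaw": 1},
    {"offset": [0.016,-0.32,0.0],"rotation": [0,0,-0.96],"jaw": 1},
  ],
)

```text
t: 2.48
tcp_pos: [0.5092, 0.0431, 0.296]
tool_rot: [-0.0, 0.917, 0.398, 0.001]
ft_force: [0.8, 0.4, 0.2]
opening: 0.0853
```

```bash
cat >> h.py <<'E'
from scipy.spatial.transform import Rotation as Ro
def wshot(n):
    o=arm.get_obs(); c=arm.read_camera('wrist'); c['obs']=o; pickle.dump(c,open(n+'.pkl','wb')); return c
def wpose(c):
    q=c['obs']['tool_rot'];R=Ro.from_quat([q[1],q[2],q[3],q[0]]).as_matrix();M=np.array(c['mount'])
    T=np.eye(4);T[:3,:3]=R;T[:3,3]=c['obs']['tcp_pos'];return T@M
def wcloud(c):
    T=wpose(c);F=f(c);v,u=np.mgrid[:400,:640];dx=u-c['cx'];dy=v-c['cy'];r=np.hypot(dx,dy)+1e-9;th=r/F
    d=c['depth'];P=np.stack([d*np.tan(th)*dx/r,d*np.tan(th)*dy/r,d],-1)@T[:3,:3].T+T[:3,3];P[d==0]=np.nan;return P
def wortho(c,z,x0,x1,y0,y1,res=.0005):
    T=wpose(c);F=f(c);xs=np.arange(x0,x1,res)[::-1]; ys=np.arange(y0,y1,res)[::-1]
    X,Y=np.meshgrid(xs,ys,indexing='ij')
    P=(np.stack([X,Y,np.full_like(X,z)],-1)-T[:3,3])@T[:3,:3]
    rr=np.hypot(P[...,0],P[...,1]);th=np.arctan2(rr,P[...,2]);k=F*th/rr
    return cv2.remap(c['frame'],(P[...,0]*k+c['cx']).astype(np.float32),(P[...,1]*k+c['cy']).astype(np.float32),cv2.INTER_CUBIC)
E
python3 - <<'E'
from h import *
c=wshot('w1'); save('w1.png',c['frame'],1.25)
T=wpose(c);print(np.round(T,3))
o=wortho(c,.025,.35,.75,-.35,.35); save('w1o.png',o,.55)
E
```

```text
[[ 0.73  -0.648 -0.215  0.564]
 [-0.683 -0.694 -0.229  0.103]
 [-0.001  0.314 -0.949  0.421]
 [ 0.     0.     0.     1.   ]]
```

View pics/w1.png

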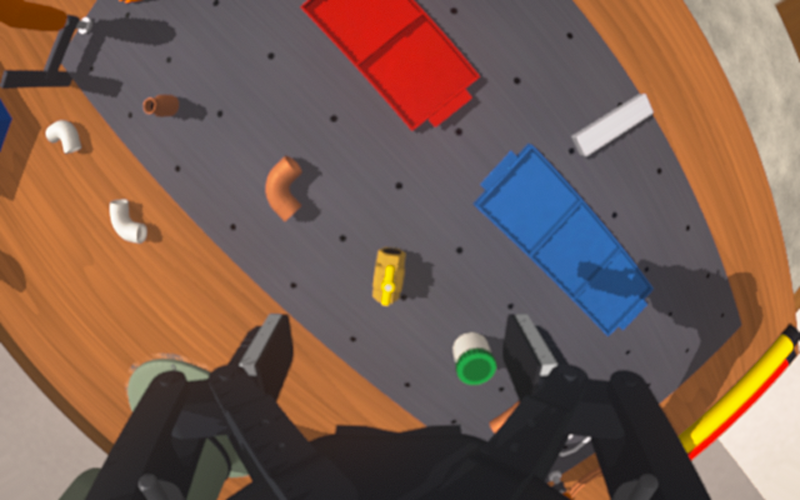

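View pics/w1o.png

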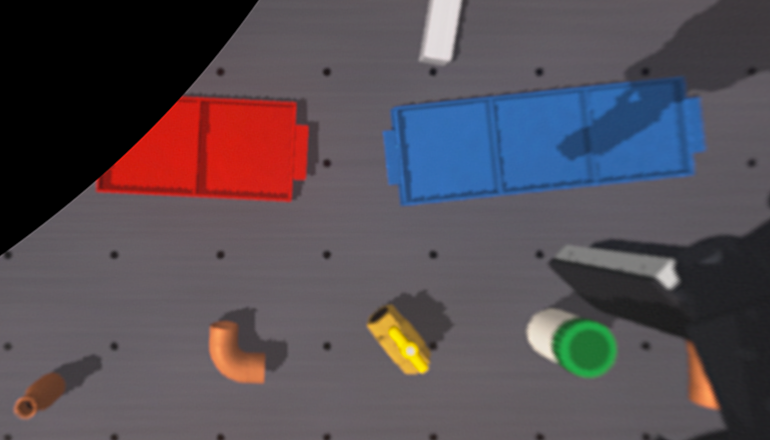

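The wrist picture (800x500) shows the copper elbow at (285,188), with its bend facing away and toward +y. It also shows the valve (388,278) with its handle along its length, the tub (473,358), the reducer (160,105), and white look-alikes off the plate at (65,135) and (127,222). I'll fit what is visible here.

```bash
cat >> h.py <<'E'
COL=dict(copper=((0,100,70),(16,225,255)),yellow=((18,120,80),(32,255,255)),green=((60,100,40),(90,255,255)),blue=((97,120,40),(117,255,255)),red=((0,190,70),(4,255,255)))
def fit(c,z,x0,x1,y0,y1,col,wrist=True,open_=5):
    o=(wortho if wrist else ortho)(c,z,x0,x1,y0,y1)
    h=cv2.cvtColor(o,cv2.COLOR_RGB2HSV); m=cv2.inRange(h,*[np.array(a) for a in COL[col]])//255
    m=cv2.morphologyEx(m,cv2.MORPH_OPEN,np.ones((open_,open_)))
    m=cv2.morphologyEx(m,cv2.MORPH_CLOSE,np.ones((9,9)))
    n,l,st,ce=cv2.connectedComponentsWithStats(m); k=1+np.argmax(st[1:,4]); m=(l==k).astype(np.uint8)
    H,W=m.shape; p=np.argwhere(m)
    X=x0+(H-1-p[:,0])*.0005; Y=y0+(W-1-p[:,1])*.0005
    pts=np.stack([X,Y],-1).astype(np.float32)*1000
    r=cv2.minAreaRect(pts)
    return dict(rect=(np.round(r[0],1).tolist(),np.round(r[1],1).tolist(),round(r[2],1)),cen=pts.mean(0).round(1).tolist(),area=len(p)*.25,m=m,o=o,lo=pts.min(0).round(1).tolist(),hi=pts.max(0).round(1).tolist())
def show(r,n,s=1):
    o=r['o'].copy(); cs,_=cv2.findContours(r['m'],cv2.RETR_EXTERNAL,cv2.CHAIN_APPROX_NONE); cv2.drawContours(o,cs,-1,(255,255,255),1); save(n,o,s)
def pr(t,r): print(t,{k:v for k,v in r.items() if k not in 'mo'})
E
python3 - <<'E'
from h import *
c=pickle.load(open('w1.pkl','rb'));t=pickle.load(open('top0.pkl','rb'))
for nm,cc,wr in (('w',c,True),('t',t,False)):
    for k,a in dict(elbow=(.025,.36,.48,.07,.20,'copper'),valve=(.042,.38,.49,-.07,.05,'yellow'),tub=(.062,.38,.49,-.22,-.10,'green'),reducer=(.05,.34,.44,.26,.36,'copper'),blue=(.025,.53,.70,-.35,.02,'blue'),tee=(.025,.35,.47,-.37,-.24,'copper')).items():
        if nm=='w' and k=='tee': continue
        r=fit(cc,*a,wrist=wr); pr(nm+' '+k,r); show(r,f'f_{nm}_{k}.png')
E
cd pics; python3 -c "
import cv2,numpy as np
rows=[]
for n in 'wt':
    rows.append(np.hstack([cv2.resize(cv2.imread(f'f_{n}_{k}.png'),(200,200)) for k in ('elbow','valve','tub','reducer')]))
cv2.imwrite('mont1.png',np.vstack(rows))"
```

```text
w elbow {'rect': ([426.4, 135.8], [70.8, 40.4], 42.2), 'cen': [426.79998779296875, 136.60000610351562], 'area': 1880.5, 'lo': [401.5, 108.5], 'hi': [458.0, 159.5]}
w valve {'rect': ([443.5, -10.9], [65.6, 31.9], 38.7), 'cen': [444.29998779296875, -9.800000190734863], 'area': 1736.5, 'lo': [417.0, -34.5], 'hi': [476.0, 19.0]}
w tub {'rect': ([445.2, -155.8], [51.5, 47.5], 90.0), 'cen': [445.6000061035156, -155.89999389648438], 'area': 1972.0, 'lo': [421.5, -181.5], 'hi': [469.0, -130.0]}
w reducer {'rect': ([400.5, 300.6], [23.0, 49.5], 38.7), 'cen': [401.1000061035156, 299.8999938964844], 'area': 933.25, 'lo': [382.0, 279.0], 'hi': [420.0, 321.5]}
w blue {'rect': ([621.7, -144.8], [91.2, 290.1], 6.0), 'cen': [621.5, -144.10000610351562], 'area': 25377.25, 'lo': [563.0, -291.0], 'hi': [679.5, 1.5]}
t elbow {'rect': ([425.6, 137.6], [65.8, 34.4], 42.3), 'cen': [425.1000061035156, 137.6999969482422], 'area': 1458.75, 'lo': [402.5, 110.5], 'hi': [452.5, 159.0]}
t valve {'rect': ([454.3, -1.2], [17.0, 15.6], 45.0), 'cen': [453.70001220703125, -1.5], 'area': 214.0, 'lo': [445.0, -11.5], 'hi': [461.5, 7.5]}
t tub {'rect': ([441.6, -158.5], [41.5, 39.8], 3.2), 'cen': [442.1000061035156, -158.6999969482422], 'area': 1292.0, 'lo': [421.0, -178.5], 'hi': [462.5, -138.5]}
t reducer {'rect': ([388.8, 305.2], [25.6, 20.5], 67.4), 'cen': [388.5, 304.3999938964844], 'area': 398.25, 'lo': [377.0, 293.0], 'hi': [400.0, 316.5]}
t blue {'rect': ([618.1, -145.6], [89.3, 285.4], 6.1), 'cen': [618.2000122070312, -145.6999969482422], 'area': 23583.25, 'lo': [563.0, -288.5], 'hi': [674.0, -2.0]}
t tee {'rect': ([413.3, -304.8], [59.0, 46.4], 1.3), 'cen': [412.6000061035156, -299.3999938964844], 'area': 1790.75, 'lo': [383.5, -328.0], 'hi': [442.5, -281.5]}
```

View pics/mont1.png

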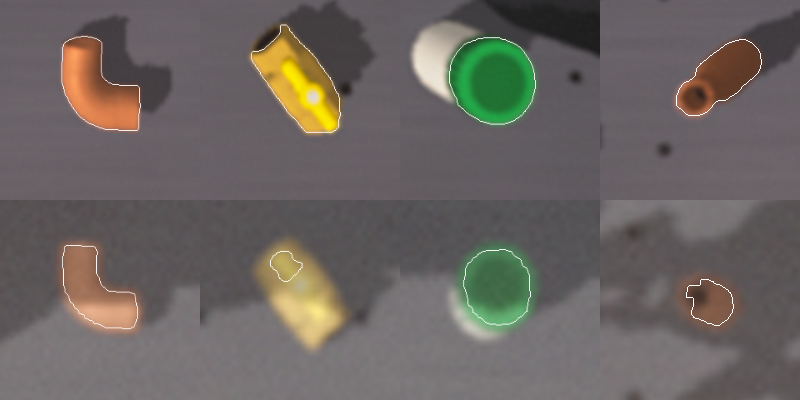

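Emit:
move_arm(
  series=[
    {"offset": [-0.01,-0.039,-0.004],"rotation": [0,0,-0.1],"jaw": 0.78},
    {"offset": [-0.02,-0.078,-0.01],"rotation": [0,0,-0.2],"jaw": 0.78},
    {"offset": [-0.03,-0.117,-0.02],"rotation": [0,0,-0.3],"jaw": 0.78},
    {"offset": [-0.04,-0.156,-0.03],"rotation": [0,0,-0.4],"jaw": 0.78},
    {"offset": [-0.05,-0.195,-0.04],"rotation": [0,0,-0.5],"jaw": 0.78},
    {"offset": [-0.06,-0.234,-0.05],"rotation": [0,0,-0.6],"jaw": 0.78},
    {"offset": [-0.07,-0.272,-0.06],"rotation": [0,0,-0.7],"jaw": 0.78},
    {"offset": [-0.08,-0.31,-0.07],"rotation": [0,0,-0.796],"jaw": 0.78},
  ],
)

```text
t: 3.2
tcp_pos: [0.4297, -0.2725, 0.2272]
tool_rot: [0.001, 1.0, 0.0, 0.0]
ft_force: [1.9, 0.7, 0.3]
opening: 0.0662
```

Emit:
move_arm(
  series=[
    {"offset": [-0.014,-0.035,-0.01],"rotation": [0,0,0],"jaw": 0.78},
    {"offset": [-0.015,-0.036,-0.02],"rotation": [0,0,0],"jaw": 0.78},
  ],
)

```text
t: 3.37
tcp_pos: [0.4111, -0.3153, 0.2072]
tool_rot: [0.003, 1.0, -0.004, 0.0]
ft_force: [-2.0, -0.6, 0.5]
opening: 0.0664
```

```bash
python3 - <<'E'
from h import *
c=wshot('w2'); save('w2.png',c['frame'],1.25)
print(c['obs']['tcp_pos'],c['obs']['tool_rot'],c['obs']['opening'],c['obs']['joint_positions'])
r=fit(c,.025,.35,.47,-.37,-.24,'copper'); pr('tee',r); show(r,'w2f.png',2)
r=fit(c,.025,.53,.70,-.35,.02,'blue'); pr('blue',r); show(r,'w2b.png',1)
W=wcloud(c);w=W.reshape(-1,3);m=(abs(w[:,0]-.413)<.05)&(abs(w[:,1]+.303)<.045)&(w[:,2]>.03)&(w[:,2]<.06)
q=w[m];print(m.sum(),np.percentile(q,[2,98],axis=0).round(4))
E
```

```text
[ 0.41106877 -0.31527442  0.20719594] [ 3.14376331e-03  9.99987489e-01 -3.88814453e-03  1.45186595e-04] 0.0663929962478942 [ 1.75214311e-03  5.09303307e-01  7.40121501e-01  1.95137930e+00
 -4.47845389e-01  8.46495408e-01 -5.96918421e-01]
tee {'rect': ([412.9, -305.1], [67.1, 48.1], 2.0), 'cen': [413.20001220703125, -300.20001220703125], 'area': 2266.5, 'lo': [379.0, -329.0], 'hi': [446.0, -280.5]}
blue {'rect': ([579.7, -136.6], [285.7, 80.9], 78.3), 'cen': [596.2999877929688, -97.80000305175781], 'area': 11357.0, 'lo': [560.5, -284.0], 'hi': [646.5, -1.0]}
1783 [[ 0.3856 -0.3265  0.0305]
 [ 0.4429 -0.2839  0.0377]]
```

View pics/w2.png

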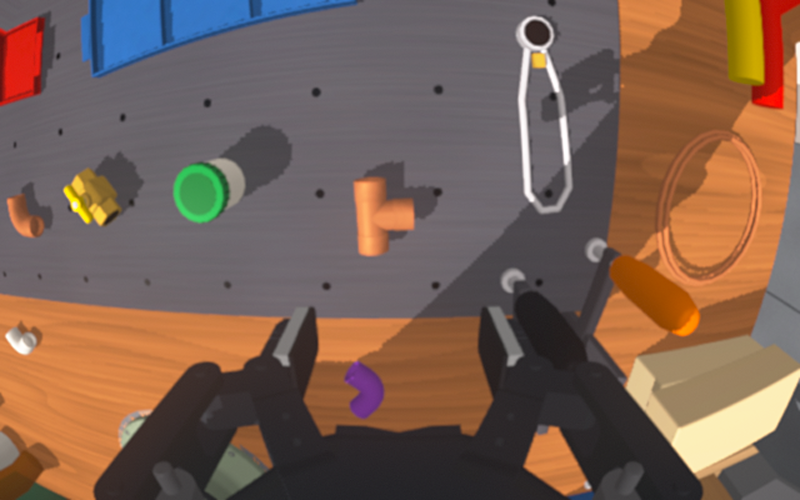

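View pics/w2f.png

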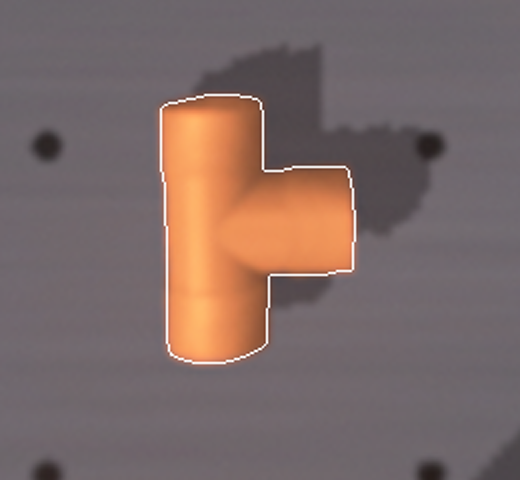

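View pics/w2b.png

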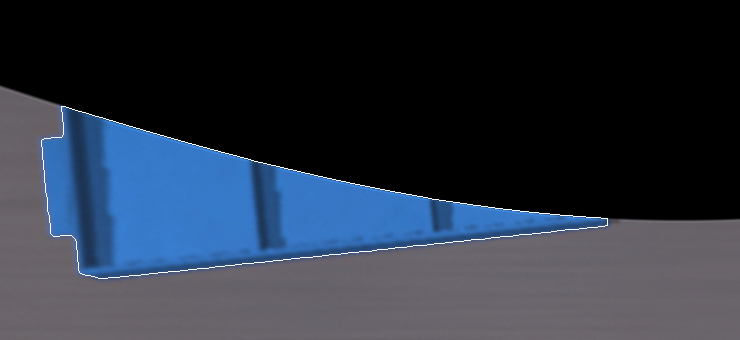

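Wrist view: tee at (375,215) with its branch toward the right, clamp handle at (550,325) next to the right finger. I'm checking that clearance before going down.

```bash
python3 - <<'E'
from h import *
for n in ('top0','scene0'):
    c=pickle.load(open(n+'.pkl','rb'));w=cloud(c).reshape(-1,3)
    m=(w[:,0]>.34)&(w[:,0]<.48)&(w[:,1]>-.47)&(w[:,1]<-.34)&(w[:,2]>.04)&(w[:,2]<.2)
    q=w[m]; 
    for z0 in np.arange(.04,.16,.02):
        k=q[(q[:,2]>=z0)&(q[:,2]<z0+.02)]
        if len(k): print(n,round(z0,2),len(k),'x',k[:,0].min().round(3),k[:,0].max().round(3),'ymax',k[:,1].max().round(3), 'ymax for x>.365',k[k[:,0]>.365][:,1].max(initial=-9).round(3))
E
```

```text
top0 0.04 1 x 0.354 0.354 ymax -0.41 ymax for x>.365 -9.0
top0 0.06 5 x 0.341 0.352 ymax -0.404 ymax for x>.365 -9.0
top0 0.08 9 x 0.34 0.36 ymax -0.403 ymax for x>.365 -9.0
top0 0.1 14 x 0.341 0.361 ymax -0.402 ymax for x>.365 -9.0
top0 0.12 14 x 0.34 0.363 ymax -0.402 ymax for x>.365 -9.0
top0 0.14 49 x 0.34 0.362 ymax -0.403 ymax for x>.365 -9.0
scene0 0.04 29 x 0.342 0.361 ymax -0.415 ymax for x>.365 -9.0
scene0 0.06 31 x 0.342 0.365 ymax -0.407 ymax for x>.365 -0.422
scene0 0.08 43 x 0.344 0.366 ymax -0.404 ymax for x>.365 -0.415
scene0 0.1 49 x 0.342 0.368 ymax -0.403 ymax for x>.365 -0.412
scene0 0.12 50 x 0.34 0.368 ymax -0.404 ymax for x>.365 -0.412
scene0 0.14 56 x 0.341 0.366 ymax -0.406 ymax for x>.365 -0.419
```

Emit:
move_arm(
  series=[
    {"offset": [0.002,0.01,-0.02],"rotation": [0,0,0.038],"jaw": 0.78},
    {"offset": [0.002,0.01,-0.06],"rotation": [0,0,0.038],"jaw": 0.78},
    {"offset": [0.002,0.01,-0.1],"rotation": [0,0,0.038],"jaw": 0.78},
    {"offset": [0.002,0.01,-0.13],"rotation": [0,0,0.038],"jaw": 0.78},
    {"offset": [0.002,0.01,-0.155],"rotation": [0,0,0.038],"jaw": 0.78},
    {"offset": [0.002,0.01,-0.155],"rotation": [0,0,0.038],"jaw": 0.78},
  ],
)

```text
t: 3.92
tcp_pos: [0.4128, -0.3, 0.0469]
tool_rot: [0.0, 1.0, 0.017, -0.003]
ft_force: [-0.7, 1.7, 0.2]
opening: 0.0666
```

```bash
python3 - <<'E'
from h import *
c=wshot('w3'); save('w3.png',c['frame'],1.0)
o=c['obs'];print(o['tcp_pos'],o['tool_rot'],o['ft_force'])
E
```

```text
[ 0.41277643 -0.30004727  0.04692187] [ 2.86646337e-04  9.99850991e-01  1.70256720e-02 -2.83568440e-03] [-0.66142575  1.68086709  0.24509068]
```

View pics/w3.png

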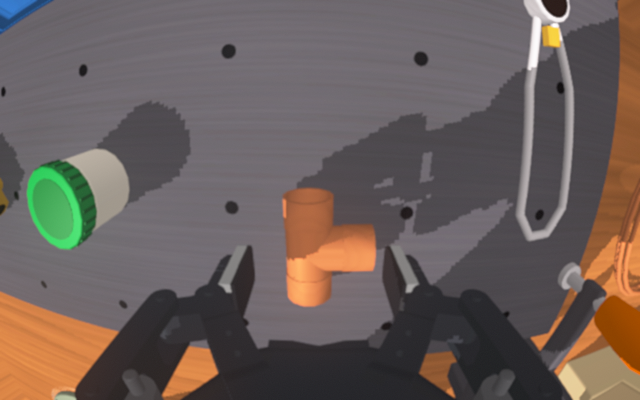

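Emit:
move_arm(
  series=[
    {"offset": [0,-0.005,-0.007],"rotation": [0,0,0],"jaw": 0.78},
    {"offset": [0,-0.005,-0.014],"rotation": [0,0,0],"jaw": 0.78},
    {"offset": [0,-0.005,-0.014],"rotation": [0,0,0],"jaw": 0.65},
    {"offset": [0,-0.005,-0.014],"rotation": [0,0,0],"jaw": 0.5},
    {"offset": [0,-0.005,-0.014],"rotation": [0,0,0],"jaw": 0.4},
    {"offset": [0,-0.005,-0.014],"rotation": [0,0,0],"jaw": 0.4},
    {"offset": [0,-0.005,-0.014],"rotation": [0,0,0],"jaw": 0.4},
  ],
  grip_force=40,
)

```text
t: 4.55
tcp_pos: [0.4137, -0.3061, 0.0361]
tool_rot: [0.001, 1.0, 0.017, -0.001]
ft_force: [-1.3, 0.6, 9.3]
opening: 0.0449
```

```bash
cat >> h.py <<'E'
def tips(c):
    F=f(c);M=np.array(c['mount']);v,u=np.mgrid[:400,:640];dx=u-c['cx'];dy=v-c['cy'];r=np.hypot(dx,dy)+1e-9;th=r/F
    d=c['depth'];P=np.stack([d*np.tan(th)*dx/r,d*np.tan(th)*dy/r,d],-1)@M[:3,:3].T+M[:3,3];P[d==0]=np.nan;return P
E
python3 - <<'E'
from h import *
c=wshot('w4'); save('w4.png',c['frame'],1.0)
o=c['obs'];print(o['tcp_pos'],o['tool_rot'],o['ft_force'],o['torque'],o['opening'])
P=tips(c)
# pad faces: grey brightness, print tool coords along column of pixels through finger tips
for u,v in ((245,255),(250,245),(243,250),(393,255),(398,245)):pass
fr=c['frame'].astype(int);
m=(fr.min(-1)>110)&(abs(P[...,0])<.03)&(P[...,2]<.03)
for s in (-1,1):
    q=P[m&(P[...,1]*s>0)];print(s,len(q),np.percentile(q,[2,50,98],axis=0).round(4).tolist())
m=(fr.max(-1)<90)&(abs(P[...,0])<.015)&(P[...,2]<.03)
for s in (-1,1):
    q=P[m&(P[...,1]*s>0)];print(s,len(q),np.percentile(q,[2,50,98],axis=0).round(4).tolist())
E
```

```text
[ 0.41373638 -0.30609069  0.03605788] [ 0.0010797   0.99985824  0.01673943 -0.00145939] [-1.28491358  0.58787214  9.34745279] [0.20675888 0.23736418 0.00156612] 0.04487835048887174
-1 7190 [[-0.0269, -0.256, -0.0159], [-0.0009, -0.1116, 0.0243], [0.0281, -0.0261, 0.0256]]
1 3092 [[-0.0278, 0.0117, -0.0212], [0.001, 0.0742, 0.0243], [0.028, 0.1611, 0.026]]
-1 14439 [[-0.009, -0.0632, -0.0851], [0.0106, -0.0464, -0.0612], [0.0131, -0.0015, -0.0042]]
1 19825 [[-0.0125, 0.0019, -0.0844], [0.01, 0.0482, -0.0457], [0.014, 0.1951, 0.0259]]
```

View pics/w4.png

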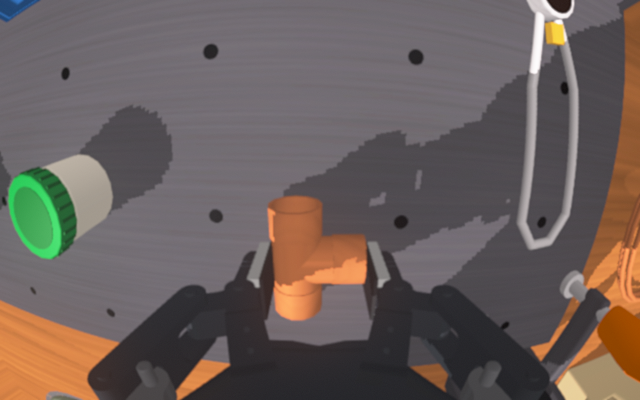

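```bash
python3 - <<'E'
from h import *
for n in ('w2','w4'):
    c=pickle.load(open(n+'.pkl','rb'));P=tips(c);fr=c['frame']
    print(n,c['obs']['opening'])
    for s in (-1,1):
        m=(P[...,1]*s>.015)&(P[...,1]*s<.06)&(abs(P[...,0])<.02)
        sat=cv2.cvtColor(fr,cv2.COLOR_RGB2HSV)[...,1]
        m&=(sat<90)
        q=P[m]
        for z0 in np.arange(-.03,.03,.004):
            k=q[(q[:,2]>=z0)&(q[:,2]<z0+.004)]
            if len(k)>3: print(s,round(z0,3),len(k),'y',(k[:,1]).min().round(4),k[:,1].max().round(4),'x',k[:,0].min().round(3),k[:,0].max().round(3))
c=pickle.load(open('w4.pkl','rb'));save('w4c.png',c['frame'][190:350,200:440],3)
E
```

```text
w2 0.0663929962478942
-1 -0.03 233 y -0.0435 -0.0333 x -0.002 0.012
-1 -0.026 218 y -0.0408 -0.0333 x -0.008 0.012
-1 -0.022 217 y -0.0465 -0.0333 x -0.009 0.012
-1 -0.018 215 y -0.0463 -0.0334 x -0.01 0.012
-1 -0.014 196 y -0.0467 -0.0331 x -0.01 0.012
-1 -0.01 188 y -0.047 -0.0333 x -0.009 0.012
-1 -0.006 177 y -0.0466 -0.0334 x -0.01 0.012
-1 -0.002 157 y -0.0462 -0.0331 x -0.009 0.012
-1 0.002 126 y -0.0452 -0.0334 x -0.008 0.012
-1 0.006 35 y -0.0397 -0.0336 x -0.002 0.011
1 -0.03 250 y 0.0322 0.0452 x -0.004 0.013
1 -0.026 208 y 0.0322 0.0395 x -0.009 0.012
1 -0.022 221 y 0.0322 0.0466 x -0.009 0.012
1 -0.018 239 y 0.0322 0.0464 x -0.01 0.012
1 -0.014 197 y 0.0323 0.0464 x -0.009 0.012
1 -0.01 186 y 0.0322 0.0462 x -0.009 0.012
1 -0.006 186 y 0.0324 0.046 x -0.009 0.012
1 -0.002 166 y 0.0323 0.0462 x -0.009 0.012
1 0.002 126 y 0.0323 0.0463 x -0.008 0.012
1 0.006 50 y 0.0324 0.0396 x -0.008 0.011
w4 0.04487835048887174
-1 -0.03 230 y -0.0496 -0.0242 x 0.002 0.014
-1 -0.026 205 y -0.0397 -0.0228 x -0.01 0.013
-1 -0.022 263 y -0.0298 -0.0225 x -0.012 0.012
-1 -0.018 200 y -0.0368
[... 277 characters left out ...]
3 -0.0237 x 0.006 0.015
-1 0.01 14 y -0.0295 -0.0243 x 0.01 0.011
-1 0.022 2572 y -0.06 -0.0266 x -0.02 0.02
-1 0.026 34 y -0.0593 -0.0282 x -0.018 0.02
1 -0.03 241 y 0.0233 0.0515 x 0.001 0.014
1 -0.026 209 y 0.0216 0.0398 x -0.01 0.012
1 -0.022 260 y 0.0215 0.0284 x -0.011 0.012
1 -0.018 195 y 0.0216 0.0353 x -0.011 0.012
1 -0.014 193 y 0.0216 0.0356 x -0.011 0.012
1 -0.01 187 y 0.0215 0.0352 x -0.011 0.012
1 -0.006 158 y 0.0216 0.0354 x -0.011 0.012
1 -0.002 112 y 0.0217 0.0353 x -0.011 0.012
1 0.002 95 y 0.0216 0.0355 x -0.011 0.012
1 0.006 61 y 0.0223 0.0343 x 0.006 0.014
1 0.01 16 y 0.0226 0.0283 x 0.01 0.013
1 0.022 3046 y 0.015 0.06 x -0.02 0.02
1 0.026 83 y 0.0158 0.06 x -0.02 0.019
```

View pics/w4c.png

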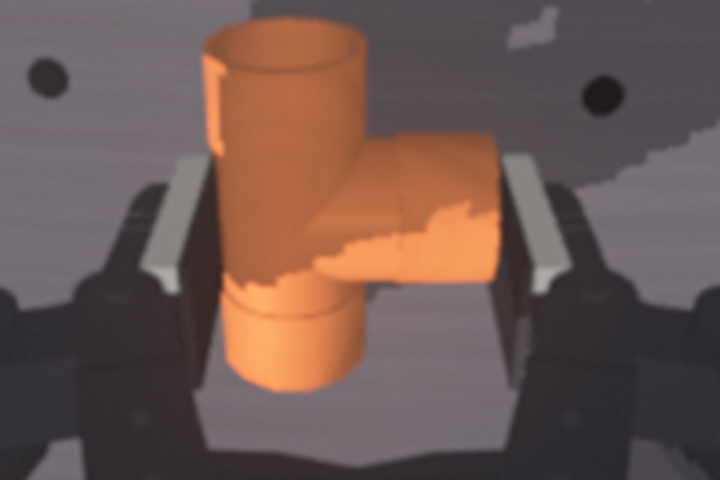

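The tips sit at the tee's mid height, so the grip is too high and the opening reads 45 mm instead of 47. I'll reopen, go lower and grip again.

Emit:
move_arm(
  series=[
    {"offset": [0,0,0.0],"rotation": [0,0,0],"jaw": 0.7},
    {"offset": [0,0,0.0],"rotation": [0,0,0],"jaw": 0.7},
    {"offset": [0,0,-0.004],"rotation": [0,0,0],"jaw": 0.7},
    {"offset": [0,0,-0.007],"rotation": [0,0,0],"jaw": 0.7},
    {"offset": [0,0,-0.007],"rotation": [0,0,0],"jaw": 0.7},
    {"offset": [0,0,-0.007],"rotation": [0,0,0],"jaw": 0.7},
  ],
)

```text
t: 5.1
tcp_pos: [0.4135, -0.3061, 0.0288]
tool_rot: [0.001, 1.0, 0.017, -0.002]
ft_force: [0.7, -0.5, -0.1]
opening: 0.0598
```

Emit:
move_arm(
  series=[
    {"offset": [0,0,0.0],"rotation": [0,0,0],"jaw": 0.5},
    {"offset": [0,0,0.0],"rotation": [0,0,0],"jaw": 0.4},
    {"offset": [0,0,0.0],"rotation": [0,0,0],"jaw": 0.4},
    {"offset": [0,0,0.0],"rotation": [0,0,0],"jaw": 0.4},
    {"offset": [0,0,0.0],"rotation": [0,0,0],"jaw": 0.4},
  ],
)

```text
t: 5.52
tcp_pos: [0.4135, -0.306, 0.0289]
tool_rot: [0.001, 1.0, 0.017, -0.002]
ft_force: [-2.1, 1.0, 5.8]
opening: 0.0453
```

Emit:
move_arm(
  series=[
    {"offset": [0,0,0.01],"rotation": [0,0,0],"jaw": 0.4},
    {"offset": [0,0,0.03],"rotation": [0,0,0],"jaw": 0.4},
    {"offset": [0,0,0.06],"rotation": [0,0,0],"jaw": 0.4},
    {"offset": [0,0,0.09],"rotation": [0,0,0],"jaw": 0.4},
    {"offset": [0,0,0.12],"rotation": [0,0,0],"jaw": 0.4},
    {"offset": [0,0,0.12],"rotation": [0,0,0],"jaw": 0.4},
  ],
)

```text
t: 6.02
tcp_pos: [0.4147, -0.3074, 0.1539]
tool_rot: [0.002, 1.0, 0.016, 0.001]
ft_force: [1.2, -0.4, -0.0]
opening: 0.0451
```

```bash
python3 - <<'E'
from h import *
c=wshot('w5'); save('w5.png',c['frame'],1.0)
o=c['obs'];print(o['tcp_pos'],o['tool_rot'],o['ft_force'],o['torque'],o['opening'])
P=tips(c);h=cv2.cvtColor(c['frame'],cv2.COLOR_RGB2HSV)
m=cv2.inRange(h,np.array((0,100,70)),np.array((16,225,255)))>0
m&=(abs(P[...,0])<.05)&(abs(P[...,1])<.05)&(P[...,2]<.05)
q=P[m];print(len(q),np.percentile(q,[1,50,99],axis=0).round(4).tolist())
E
```

```text
[ 0.41472609 -0.30735338  0.15385347] [2.27713048e-03 9.99863804e-01 1.63235362e-02 8.55115674e-04] [ 1.19660297 -0.36124754 -0.03578648] [-0.06555215 -0.09427835  0.01567981] 0.04505465229205265
9374 [[-0.0276, -0.0424, -0.0708], [0.0089, -0.0065, -0.0062], [0.0311, 0.0304, 0.0157]]
```

View pics/w5.png

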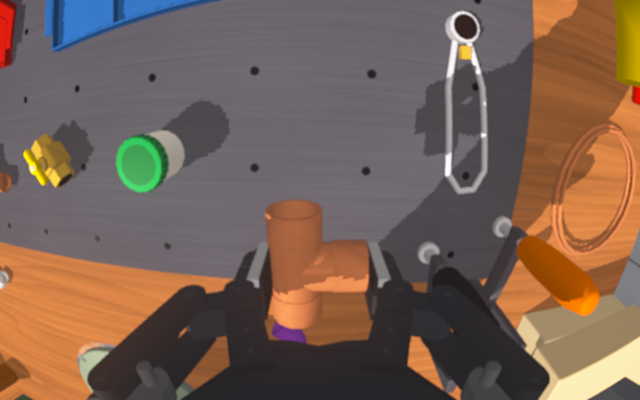

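Emit:
move_arm(
  series=[
    {"offset": [0.02,0.02,0.02],"rotation": [0,0,0.02],"jaw": 0.4},
    {"offset": [0.05,0.045,0.05],"rotation": [0,0,0.04],"jaw": 0.4},
    {"offset": [0.075,0.07,0.08],"rotation": [0,0,0.06],"jaw": 0.4},
    {"offset": [0.1,0.1,0.11],"rotation": [0,0,0.075],"jaw": 0.4},
    {"offset": [0.125,0.13,0.13],"rotation": [0,0,0.075],"jaw": 0.4},
    {"offset": [0.125,0.13,0.13],"rotation": [0,0,0.075],"jaw": 0.4},
    {"offset": [0.125,0.13,0.13],"rotation": [0,0,0.075],"jaw": 0.4},
  ],
)

```text
t: 6.65
tcp_pos: [0.5427, -0.1726, 0.2829]
tool_rot: [0.002, 0.998, 0.057, 0.002]
ft_force: [0.3, 0.4, -0.1]
opening: 0.0452
```

```bash
python3 - <<'E'
from h import *
c=wshot('w6'); save('w6.png',c['frame'],1.0)
o=c['obs'];print(o['tcp_pos'],o['tool_rot'],o['qvel'].round(3))
r=fit(c,.025,.53,.72,-.35,.03,'blue'); pr('blue',r); show(r,'w6b.png',1)
r=fit(c,.025,.53,.70,.06,.28,'red'); pr('red',r); show(r,'w6r.png',1)
t=arm.read_camera('top'); pickle.dump(t,open('top1.pkl','wb'));save('top1.png',t['frame'])
r=fit(t,.025,.53,.70,-.35,.02,'blue',wrist=False);pr('blue top',r)
E
```

```text
[ 0.542695   -0.1725997   0.28294744] [0.00153145 0.99836284 0.05715721 0.0015291 ] [ 0.058  0.009  0.018  0.083  0.003 -0.053  0.07 ]
blue {'rect': ([621.9, -146.5], [91.6, 290.2], 6.1), 'cen': [621.9000244140625, -146.5], 'area': 25366.5, 'lo': [563.0, -292.5], 'hi': [680.5, -0.5]}
red {'rect': ([616.3, 170.0], [201.3, 89.4], 87.1), 'cen': [616.4000244140625, 168.6999969482422], 'area': 17026.75, 'lo': [568.0, 69.0], 'hi': [664.0, 271.0]}
blue top {'rect': ([622.6, -41.6], [65.7, 118.8], 53.3), 'cen': [616.2999877929688, -45.599998474121094], 'area': 4832.25, 'lo': [562.5, -101.5], 'hi': [655.0, -2.5]}
```

View pics/w6.png

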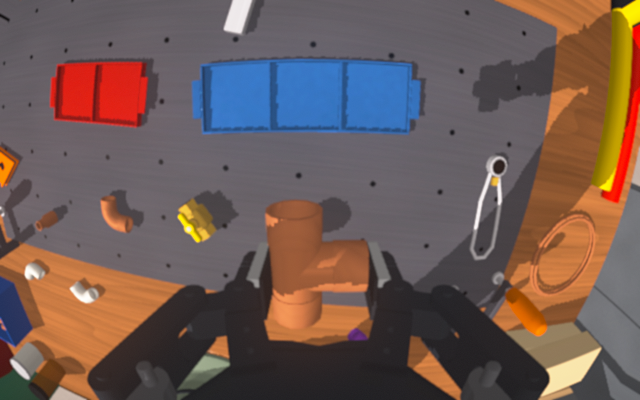

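View pics/w6b.png

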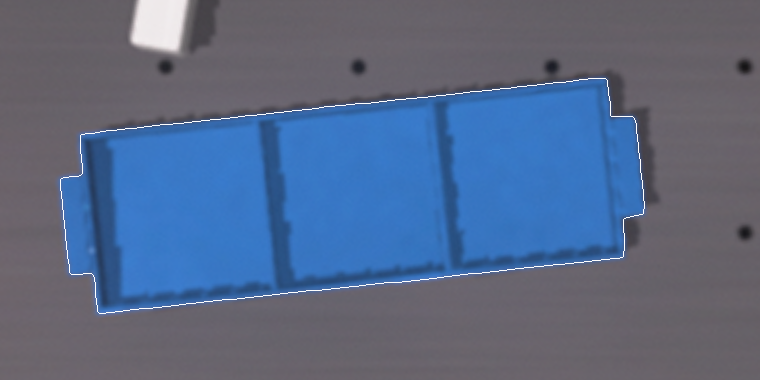

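Emit:
move_arm(
  series=[
    {"offset": [0.02,-0.014,-0.025],"rotation": [0,0,-0.008],"jaw": 0.4},
    {"offset": [0.04,-0.028,-0.055],"rotation": [0,0,-0.008],"jaw": 0.4},
    {"offset": [0.06,-0.042,-0.085],"rotation": [0,0,-0.008],"jaw": 0.4},
    {"offset": [0.08,-0.056,-0.115],"rotation": [0,0,-0.008],"jaw": 0.4},
    {"offset": [0.088,-0.061,-0.145],"rotation": [0,0,-0.008],"jaw": 0.4},
    {"offset": [0.088,-0.061,-0.175],"rotation": [0,0,-0.008],"jaw": 0.4},
    {"offset": [0.088,-0.061,-0.19],"rotation": [0,0,-0.008],"jaw": 0.4},
    {"offset": [0.088,-0.061,-0.19],"rotation": [0,0,-0.008],"jaw": 0.4},
  ],
)

```text
t: 7.42
tcp_pos: [0.6246, -0.2373, 0.0874]
tool_rot: [0.001, 0.999, 0.05, -0.003]
ft_force: [0.2, 0.7, -1.1]
opening: 0.0454
```

Emit:
move_arm(
  series=[
    {"offset": [0,0,0],"rotation": [0,0,0],"jaw": 0.4},
    {"offset": [0,0,0],"rotation": [0,0,0],"jaw": 0.4},
  ],
)

```text
t: 7.58
tcp_pos: [0.6244, -0.2378, 0.0886]
tool_rot: [0.001, 0.999, 0.05, -0.003]
ft_force: [-0.2, 0.1, 0.3]
opening: 0.0452
```

Emit:
move_arm(
  series=[
    {"offset": [0.006,0.0045,-0.015],"rotation": [0,0,0.006],"jaw": 0.4},
    {"offset": [0.006,0.0045,-0.03],"rotation": [0,0,0.006],"jaw": 0.4},
    {"offset": [0.006,0.0045,-0.042],"rotation": [0,0,0.006],"jaw": 0.4},
    {"offset": [0.006,0.0045,-0.049],"rotation": [0,0,0.006],"jaw": 0.4},
    {"offset": [0.006,0.0045,-0.053],"rotation": [0,0,0.006],"jaw": 0.4},
    {"offset": [0.006,0.0045,-0.053],"rotation": [0,0,0.006],"jaw": 0.4},
    {"offset": [0.006,0.0045,-0.053],"rotation": [0,0,0.006],"jaw": 0.4},
  ],
)

```text
t: 8.17
tcp_pos: [0.6303, -0.2337, 0.0356]
tool_rot: [0.001, 0.999, 0.053, -0.003]
ft_force: [-0.1, -0.1, -0.2]
opening: 0.0452
```

```bash
python3 - <<'E'
from h import *
c=wshot('w7'); save('w7.png',c['frame'],1.0)
o=c['obs'];print(o['tcp_pos'],o['tool_rot'],o['ft_force'],o['torque'],o['qvel'].round(3))
E
```

```text
[ 0.63026953 -0.23365005  0.03562196] [ 0.0012383   0.99861598  0.05250069 -0.00287701] [-0.14016031 -0.12215603 -0.24237891] [-0.00941811 -0.04825685 -0.00480089] [-0.005 -0.011  0.005 -0.003  0.003  0.005 -0.001]
```

View pics/w7.png

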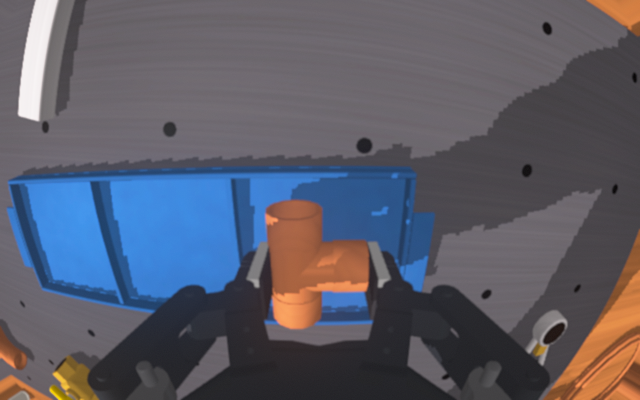

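Emit:
move_arm(
  series=[
    {"offset": [0,0,-0.0015],"rotation": [0,0,0],"jaw": 0.4},
    {"offset": [0,0,-0.003],"rotation": [0,0,0],"jaw": 0.4},
    {"offset": [0,0,-0.004],"rotation": [0,0,0],"jaw": 0.4},
    {"offset": [0,0,-0.004],"rotation": [0,0,0],"jaw": 0.4},
  ],
)

```text
t: 8.55
tcp_pos: [0.6306, -0.2337, 0.032]
tool_rot: [0.001, 0.999, 0.053, -0.002]
ft_force: [-1.3, 0.9, 0.2]
opening: 0.0452
```

Emit:
move_arm(
  series=[
    {"offset": [0,0,-0.001],"rotation": [0,0,0],"jaw": 0.4},
    {"offset": [0,0,-0.001],"rotation": [0,0,0],"jaw": 0.4},
  ],
)

```text
t: 8.72
tcp_pos: [0.6306, -0.2337, 0.0319]
tool_rot: [0.001, 0.999, 0.052, -0.002]
ft_force: [-4.7, 1.9, 12.7]
opening: 0.0452
```

Contact at the expected height, so I release gently and rise.

Emit:
move_arm(
  series=[
    {"offset": [0,0,0],"rotation": [0,0,0],"jaw": 0.56},
    {"offset": [0,0,0],"rotation": [0,0,0],"jaw": 0.6},
    {"offset": [0,0,0],"rotation": [0,0,0],"jaw": 0.61},
    {"offset": [0,0,0.02],"rotation": [0,0,0],"jaw": 0.61},
    {"offset": [0,0,0.05],"rotation": [0,0,0],"jaw": 0.7},
    {"offset": [0,0,0.09],"rotation": [0,0,0],"jaw": 0.8},
    {"offset": [0,0,0.13],"rotation": [0,0,0],"jaw": 0.8},
    {"offset": [0,0,0.15],"rotation": [0,0,0],"jaw": 0.8},
  ],
)

```text
t: 9.38
tcp_pos: [0.6315, -0.2346, 0.1864]
tool_rot: [0.002, 0.999, 0.052, -0.0]
ft_force: [-0.5, -0.2, 1.3]
opening: 0.0683
```

```bash
python3 - <<'E'
from h import *
c=wshot('w8'); save('w8.png',c['frame'],1.0)
o=c['obs'];print(o['tcp_pos'],o['tool_rot'],o['ft_force'])
r=fit(c,.028,.56,.70,-.31,-.17,'copper'); pr('tee',r); show(r,'w8f.png',2)
r=fit(c,.025,.53,.72,-.35,.03,'blue'); pr('blue',r)
E
```

```text
[ 0.63148044 -0.23464274  0.18643334] [ 2.06190508e-03  9.98630018e-01  5.22841304e-02 -4.53069001e-04] [-0.5107387  -0.23588759  1.34702977]
tee {'rect': ([629.9, -233.6], [66.4, 47.0], 6.2), 'cen': [630.0, -228.39999389648438], 'area': 2087.0, 'lo': [595.5, -257.0], 'hi': [662.0, -207.5]}
blue {'rect': ([622.8, -146.6], [91.9, 290.2], 6.1), 'cen': [622.0, -137.60000610351562], 'area': 23004.75, 'lo': [563.5, -292.5], 'hi': [681.5, -0.5]}
```

View pics/w8f.png

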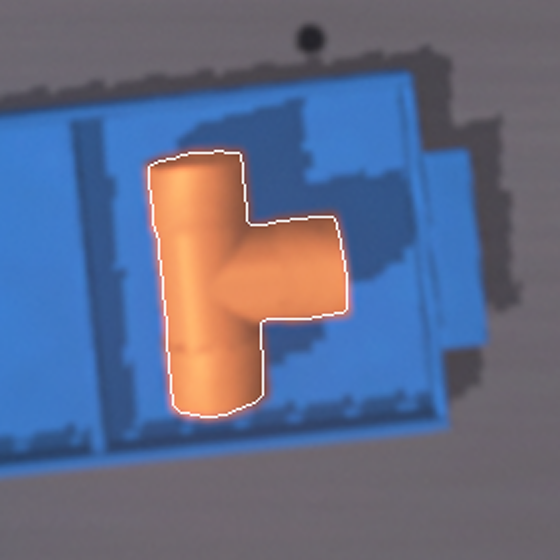

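Emit:
move_arm(
  series=[
    {"offset": [-0.02,0.025,0.01],"rotation": [0,0,0.08],"jaw": 0.8},
    {"offset": [-0.045,0.055,0.02],"rotation": [0,0,0.16],"jaw": 0.8},
    {"offset": [-0.07,0.085,0.03],"rotation": [0,0,0.24],"jaw": 0.8},
    {"offset": [-0.095,0.115,0.03],"rotation": [0,0,0.32],"jaw": 0.8},
    {"offset": [-0.12,0.145,0.03],"rotation": [0,0,0.4],"jaw": 0.8},
    {"offset": [-0.145,0.175,0.03],"rotation": [0,0,0.48],"jaw": 0.8},
    {"offset": [-0.17,0.205,0.03],"rotation": [0,0,0.55],"jaw": 0.8},
    {"offset": [-0.188,0.224,0.03],"rotation": [0,0,0.571],"jaw": 0.8},
  ],
)

```text
t: 10.1
tcp_pos: [0.4422, -0.0087, 0.2186]
tool_rot: [0.001, 0.942, 0.334, 0.002]
ft_force: [1.3, 0.0, -0.0]
opening: 0.0681
```

Emit:
move_arm(
  series=[
    {"offset": [0,0,0],"rotation": [0,0,0],"jaw": 0.7},
    {"offset": [0,0,0],"rotation": [0,0,0],"jaw": 0.7},
  ],
)

```text
t: 10.27
tcp_pos: [0.4417, -0.0075, 0.2188]
tool_rot: [0.001, 0.942, 0.336, 0.002]
ft_force: [0.4, 0.3, -0.2]
opening: 0.0594
```

```bash
python3 - <<'E'
from h import *
c=wshot('w9'); save('w9.png',c['frame'],1.0)
o=c['obs'];print(o['tcp_pos'],o['tool_rot'],o['ft_force'])
r=fit(c,.042,.38,.50,-.07,.05,'yellow'); pr('valve',r); show(r,'w9f.png',3)
W=wcloud(c);w=W.reshape(-1,3)
for a,b in ((.048,.07),(.036,.046)):
    m=(abs(w[:,0]-.443)<.04)&(abs(w[:,1]+.008)<.04)&(w[:,2]>a)&(w[:,2]<b);q=w[m]
    rr=cv2.minAreaRect((q[:,:2]*1000).astype(np.float32));print(a,m.sum(),rr,q.mean(0))
E
```

```text
[ 0.44165821 -0.00747643  0.2187641 ] [0.00100103 0.94198478 0.33564904 0.00184308] [ 0.44979827  0.31277982 -0.15175344]
valve {'rect': ([443.1, -11.2], [59.6, 31.9], 39.1), 'cen': [443.70001220703125, -10.600000381469727], 'area': 1672.5, 'lo': [416.0, -36.0], 'hi': [473.5, 17.5]}
0.048 443 ((442.91107177734375, -12.307411193847656), (44.99284744262695, 13.611214637756348), 39.399818420410156) [ 0.44349793 -0.01136941  0.05799136]
0.036 836 ((442.5650329589844, -12.47439193725586), (56.734371185302734, 29.982177734375), 38.728271484375) [ 0.44519532 -0.00990474  0.04004706]
```

View pics/w9.png

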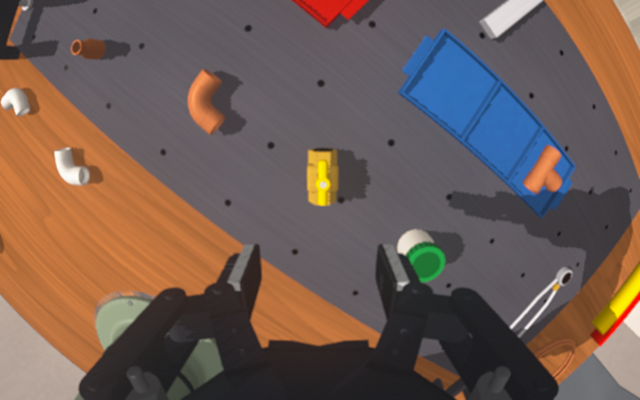

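View pics/w9f.png

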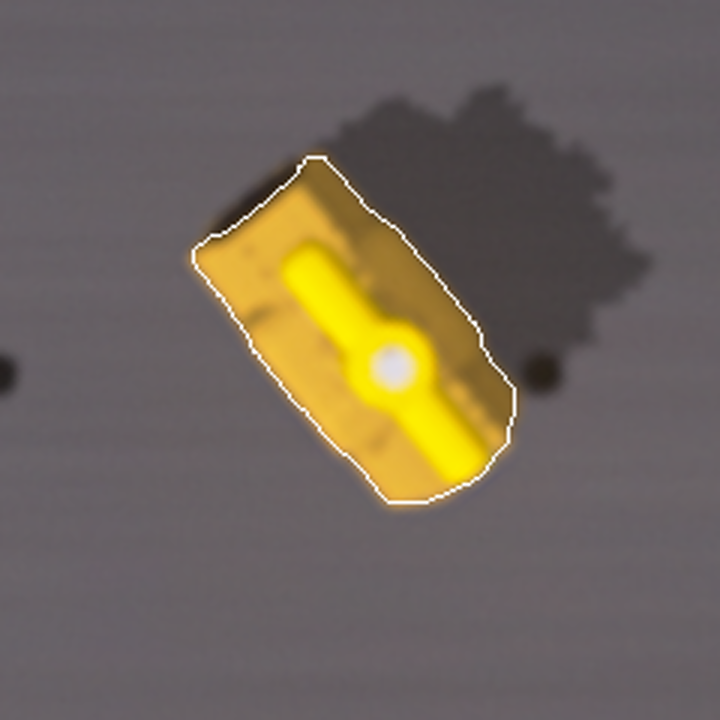

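Emit:
move_arm(
  series=[
    {"offset": [0.001,-0.005,-0.03],"rotation": [0,0,0],"jaw": 0.7},
    {"offset": [0.001,-0.005,-0.07],"rotation": [0,0,0],"jaw": 0.7},
    {"offset": [0.001,-0.005,-0.105],"rotation": [0,0,0],"jaw": 0.7},
    {"offset": [0.001,-0.005,-0.135],"rotation": [0,0,0],"jaw": 0.7},
    {"offset": [0.001,-0.005,-0.155],"rotation": [0,0,0],"jaw": 0.7},
    {"offset": [0.001,-0.005,-0.155],"rotation": [0,0,0],"jaw": 0.7},
    {"offset": [0.001,-0.005,-0.155],"rotation": [0,0,0],"jaw": 0.7},
  ],
)

```text
t: 10.9
tcp_pos: [0.4436, -0.0149, 0.0634]
tool_rot: [0.002, 0.943, 0.334, 0.001]
ft_force: [1.1, 0.3, 0.5]
opening: 0.0596
```

```bash
python3 - <<'E'
from h import *
c=wshot('w10'); save('w10.png',c['frame'],1.0)
o=c['obs'];print(o['tcp_pos'],o['tool_rot'],o['ft_force'])
w=wcloud(c).reshape(-1,3)
for a,b in ((.048,.07),(.036,.046)):
    m=(abs(w[:,0]-.443)<.04)&(abs(w[:,1]+.008)<.04)&(w[:,2]>a)&(w[:,2]<b)&(cv2.inRange(cv2.cvtColor(c['frame'],cv2.COLOR_RGB2HSV),np.array((15,100,60)),np.array((35,255,255))).ravel()>0);q=w[m]
    rr=cv2.minAreaRect((q[:,:2]*1000).astype(np.float32));print(a,m.sum(),rr)
E
```

```text
[ 0.44362675 -0.0149483   0.06336436] [0.0015443  0.94274535 0.33350826 0.00103073] [1.09621395 0.26857986 0.47550742]
0.048 1519 ((442.64739990234375, -11.981828689575195), (45.59066390991211, 13.768550872802734), 32.11891174316406)
0.036 2702 ((442.7357482910156, -12.279050827026367), (57.253170013427734, 31.98658561706543), 39.22444152832031)
```

View pics/w10.png

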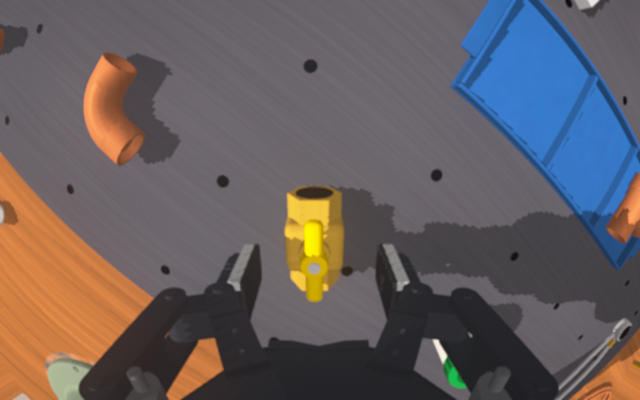

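Emit:
move_arm(
  series=[
    {"offset": [-0.001,0.0027,-0.01],"rotation": [0,0,0.003],"jaw": 0.7},
    {"offset": [-0.001,0.0027,-0.025],"rotation": [0,0,0.003],"jaw": 0.7},
    {"offset": [-0.001,0.0027,-0.0315],"rotation": [0,0,0.003],"jaw": 0.7},
    {"offset": [-0.001,0.0027,-0.0315],"rotation": [0,0,0.003],"jaw": 0.7},
    {"offset": [-0.001,0.0027,-0.0315],"rotation": [0,0,0.003],"jaw": 0.5},
    {"offset": [-0.001,0.0027,-0.0315],"rotation": [0,0,0.003],"jaw": 0.35},
    {"offset": [-0.001,0.0027,-0.0315],"rotation": [0,0,0.003],"jaw": 0.25},
    {"offset": [-0.001,0.0027,-0.0315],"rotation": [0,0,0.003],"jaw": 0.25},
  ],
  grip_force=50,
)

```text
t: 11.62
tcp_pos: [0.4435, -0.0119, 0.0336]
tool_rot: [0.002, 0.942, 0.335, 0.003]
ft_force: [-1.6, -0.9, 9.0]
opening: 0.031
```

Emit:
move_arm(
  series=[
    {"offset": [0,0,0],"rotation": [0,0,0],"jaw": 0.25},
    {"offset": [0,0,0],"rotation": [0,0,0],"jaw": 0.25},
  ],
)

```text
t: 11.78
tcp_pos: [0.4438, -0.0118, 0.0342]
tool_rot: [0.002, 0.942, 0.335, 0.003]
ft_force: [-0.3, 0.4, -1.5]
opening: 0.0312
```

Emit:
move_arm(
  series=[
    {"offset": [0,0,0.01],"rotation": [0,0,0],"jaw": 0.25},
    {"offset": [0,0,0.04],"rotation": [0,0,0],"jaw": 0.25},
    {"offset": [0,0,0.075],"rotation": [0,0,-0.05],"jaw": 0.25},
    {"offset": [0.03,-0.008,0.095],"rotation": [0,0,-0.16],"jaw": 0.25},
    {"offset": [0.065,-0.018,0.1],"rotation": [0,0,-0.27],"jaw": 0.25},
    {"offset": [0.1,-0.028,0.1],"rotation": [0,0,-0.38],"jaw": 0.25},
    {"offset": [0.135,-0.038,0.1],"rotation": [0,0,-0.49],"jaw": 0.25},
    {"offset": [0.169,-0.047,0.1],"rotation": [0,0,-0.577],"jaw": 0.25},
  ],
)

```text
t: 12.45
tcp_pos: [0.6144, -0.0589, 0.1355]
tool_rot: [0.003, 0.999, 0.051, 0.003]
ft_force: [0.3, 0.3, -1.0]
opening: 0.0309
```

Emit:
move_arm(
  series=[
    {"offset": [0,0,0],"rotation": [0,0,0],"jaw": 0.25},
    {"offset": [0,0,0],"rotation": [0,0,0],"jaw": 0.25},
  ],
)

```text
t: 12.62
tcp_pos: [0.6151, -0.0593, 0.1359]
tool_rot: [0.003, 0.999, 0.051, 0.003]
ft_force: [-1.3, 0.3, -2.1]
opening: 0.0312
```

```bash
python3 - <<'E'
from h import *
c=wshot('w11'); save('w11.png',c['frame'],1.0)
o=c['obs'];print(o['tcp_pos'],o['tool_rot'],o['ft_force'],o['opening'])
P=tips(c);h=cv2.cvtColor(c['frame'],cv2.COLOR_RGB2HSV)
m=(cv2.inRange(h,np.array((15,100,60)),np.array((35,255,255)))>0)&(abs(P[...,0])<.06)&(abs(P[...,1])<.03)&(P[...,2]<.05)
q=P[m];print(len(q),np.percentile(q,[1,50,99],axis=0).round(4).tolist())
w=wcloud(c).reshape(-1,3)
r=fit(c,.025,.53,.72,-.35,.03,'blue'); pr('blue',r); show(r,'w11b.png')
E
```

```text
[ 0.61511272 -0.05934234  0.1359166 ] [0.00329018 0.99870343 0.05073385 0.00258908] [-1.27164532  0.30853829 -2.12235978] 0.031173246048494453
6797 [[-0.028, -0.0159, -0.0256], [0.0092, -0.0006, -0.007], [0.0266, 0.0148, 0.0084]]
blue {'rect': ([622.9, -145.6], [92.8, 289.1], 6.1), 'cen': [626.4000244140625, -141.8000030517578], 'area': 20121.75, 'lo': [563.5, -291.0], 'hi': [681.5, 0.0]}
```

View pics/w11.png

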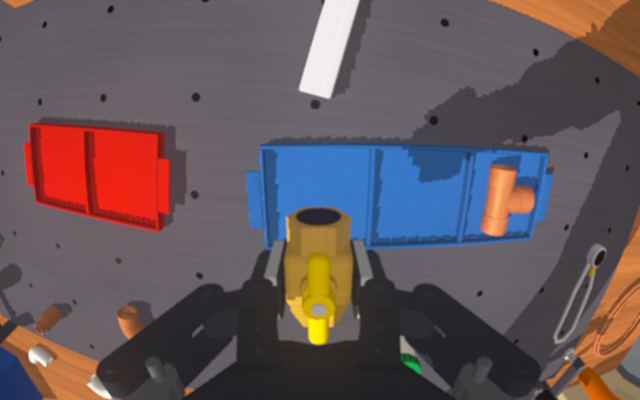

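Emit:
move_arm(
  series=[
    {"offset": [-0.002,0.001,-0.03],"rotation": [0,0,0.005],"jaw": 0.25},
    {"offset": [-0.002,0.001,-0.06],"rotation": [0,0,0.005],"jaw": 0.25},
    {"offset": [-0.002,0.001,-0.08],"rotation": [0,0,0.005],"jaw": 0.25},
    {"offset": [-0.002,0.001,-0.09],"rotation": [0,0,0.005],"jaw": 0.25},
    {"offset": [-0.002,0.001,-0.0945],"rotation": [0,0,0.005],"jaw": 0.25},
    {"offset": [-0.002,0.001,-0.0945],"rotation": [0,0,0.005],"jaw": 0.25},
    {"offset": [-0.002,0.001,-0.0945],"rotation": [0,0,0.005],"jaw": 0.25},
  ],
)

```text
t: 13.25
tcp_pos: [0.6123, -0.058, 0.0426]
tool_rot: [0.003, 0.999, 0.054, 0.003]
ft_force: [0.4, -0.2, -1.1]
opening: 0.0311
```

Emit:
move_arm(
  series=[
    {"offset": [0,0,-0.001],"rotation": [0,0,0],"jaw": 0.25},
    {"offset": [0,0,-0.002],"rotation": [0,0,0],"jaw": 0.25},
    {"offset": [0,0,-0.002],"rotation": [0,0,0],"jaw": 0.25},
  ],
)

```text
t: 13.5
tcp_pos: [0.6126, -0.0579, 0.0412]
tool_rot: [0.003, 0.999, 0.054, 0.003]
ft_force: [0.1, 0.1, -1.7]
opening: 0.0311
```

Emit:
move_arm(
  series=[
    {"offset": [0,0,-0.0015],"rotation": [0,0,0],"jaw": 0.25},
    {"offset": [0,0,-0.003],"rotation": [0,0,0],"jaw": 0.25},
    {"offset": [0,0,-0.004],"rotation": [0,0,0],"jaw": 0.25},
    {"offset": [0,0,-0.004],"rotation": [0,0,0],"jaw": 0.25},
  ],
)

```text
t: 13.83
tcp_pos: [0.6124, -0.0579, 0.0369]
tool_rot: [0.003, 0.999, 0.054, 0.003]
ft_force: [-0.9, 0.6, -2.0]
opening: 0.0312
```

Emit:
move_arm(
  series=[
    {"offset": [0,0,-0.0008],"rotation": [0,0,0],"jaw": 0.25},
    {"offset": [0,0,-0.0015],"rotation": [0,0,0],"jaw": 0.25},
    {"offset": [0,0,-0.0015],"rotation": [0,0,0],"jaw": 0.25},
  ],
)

```text
t: 14.08
tcp_pos: [0.6125, -0.058, 0.0367]
tool_rot: [0.002, 0.999, 0.054, 0.003]
ft_force: [-8.3, 1.1, 23.5]
opening: 0.0312
```

Emit:
move_arm(
  series=[
    {"offset": [0,0,0.0],"rotation": [0,0,0],"jaw": 0.25},
    {"offset": [0,0,0.0],"rotation": [0,0,0],"jaw": 0.45},
    {"offset": [0,0,0.0],"rotation": [0,0,0],"jaw": 0.55},
    {"offset": [0,0,0.0],"rotation": [0,0,0],"jaw": 0.55},
    {"offset": [0,0,0.03],"rotation": [0,0,0],"jaw": 0.55},
    {"offset": [0,0,0.07],"rotation": [0,0,0],"jaw": 0.55},
    {"offset": [0,0,0.11],"rotation": [0,0,0],"jaw": 0.7},
    {"offset": [0,0,0.15],"rotation": [0,0,0],"jaw": 0.8},
  ],
)

```text
t: 14.75
tcp_pos: [0.6121, -0.0582, 0.1881]
tool_rot: [0.003, 0.999, 0.054, 0.003]
ft_force: [0.1, 2.4, -0.1]
opening: 0.0676
```

```bash
python3 - <<'E'
from h import *
c=wshot('w12'); save('w12.png',c['frame'],1.0)
o=c['obs'];print(o['tcp_pos'],o['tool_rot'],o['ft_force'],o['opening'])
w=wcloud(c).reshape(-1,3)
m=(abs(w[:,0]-.6127)<.045)&(abs(w[:,1]+.058)<.045)&(w[:,2]>.035)&(w[:,2]<.049);q=w[m];print(cv2.minAreaRect((q[:,:2]*1000).astype(np.float32)))
m=(abs(w[:,0]-.6127)<.045)&(abs(w[:,1]+.058)<.045)&(w[:,2]>.05)&(w[:,2]<.07);q=w[m];print(cv2.minAreaRect((q[:,:2]*1000).astype(np.float32)),np.percentile(q[:,2],95))
r=fit(c,.025,.53,.72,-.35,.03,'blue'); pr('blue',r)
r=fit(c,.062,.38,.50,-.22,-.10,'green'); pr('tub',r); show(r,'w12t.png',2)
E
```

```text
[ 0.61208884 -0.05821139  0.18814484] [0.00268081 0.99855935 0.05351124 0.00292977] [ 0.06135598  2.40897034 -0.05325653] 0.06755545918163333
((611.032470703125, -57.891578674316406), (57.08081817626953, 32.22162628173828), 5.088992118835449)
((611.5534057617188, -57.7354621887207), (44.70043182373047, 13.071990013122559), 3.7554996013641357) 0.06268071511566028
blue {'rect': ([622.9, -145.8], [91.7, 289.8], 6.1), 'cen': [623.5, -143.10000610351562], 'area': 20315.0, 'lo': [564.0, -291.5], 'hi': [681.0, 0.0]}
tub {'rect': ([454.7, -143.8], [21.1, 47.1], 79.9), 'cen': [454.29998779296875, -145.0], 'area': 791.0, 'lo': [430.5, -156.0], 'hi': [476.5, -133.0]}
```

View pics/w12.png

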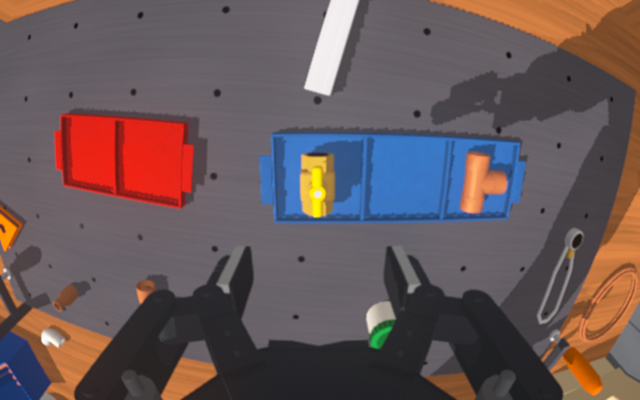

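Emit:
move_arm(
  series=[
    {"offset": [-0.025,-0.015,0.01],"rotation": [0,0,0],"jaw": 0.9},
    {"offset": [-0.058,-0.035,0.02],"rotation": [0,0,0],"jaw": 0.9},
    {"offset": [-0.091,-0.055,0.03],"rotation": [0,0,0],"jaw": 0.9},
    {"offset": [-0.124,-0.075,0.03],"rotation": [0,0,0],"jaw": 0.9},
    {"offset": [-0.15,-0.09,0.03],"rotation": [0,0,0],"jaw": 0.9},
    {"offset": [-0.167,-0.099,0.03],"rotation": [0,0,0],"jaw": 0.9},
    {"offset": [-0.167,-0.099,0.03],"rotation": [0,0,0],"jaw": 0.9},
    {"offset": [-0.167,-0.099,0.03],"rotation": [0,0,0],"jaw": 0.9},
  ],
)

```text
t: 15.47
tcp_pos: [0.4477, -0.1585, 0.2259]
tool_rot: [0.003, 0.999, 0.053, 0.008]
ft_force: [1.1, 1.1, 1.1]
opening: 0.0771
```

```bash
cat > tub.py <<'E'
from h import *
import sys
n=sys.argv[1];x,y=float(sys.argv[2]),float(sys.argv[3])
c=wshot(n); save(n+'.png',c['frame'],1.0)
o=c['obs'];print(o['tcp_pos'],o['tool_rot'],o['ft_force'],o['opening'])
r=fit(c,float(sys.argv[4]),x-.06,x+.06,y-.06,y+.06,sys.argv[5]); pr('t',r); show(r,n+'f.png',2)
print(cv2.minEnclosingCircle(np.argwhere(r['m']).astype(np.float32)))
w=wcloud(c).reshape(-1,3)
m=(np.hypot(w[:,0]-x,w[:,1]-y)<.045)&(w[:,2]>float(sys.argv[4])-.004)&(w[:,2]<float(sys.argv[4])+.01);q=w[m];print(cv2.minEnclosingCircle((q[:,:2]*1000).astype(np.float32)),cv2.minAreaRect((q[:,:2]*1000).astype(np.float32)))
E
python3 tub.py w13 .445 -.157 .062 green
```

```text
[ 0.4476555  -0.1584807   0.22585458] [0.00268683 0.99858341 0.05260205 0.00754842] [1.06991237 1.08476118 1.11591628] 0.07706211896820195
t {'rect': ([444.8, -159.5], [46.0, 47.5], 90.0), 'cen': [444.70001220703125, -159.60000610351562], 'area': 1751.25, 'lo': [421.0, -182.5], 'hi': [468.5, -136.5]}
((119.6235122680664, 123.8713607788086), 47.93633270263672)
((443.8628845214844, -159.6538848876953), 24.247665405273438) ((444.365478515625, -159.31845092773438), (46.89504623413086, 46.91042709350586), 14.057393074035645)
```

View pics/w13f.png

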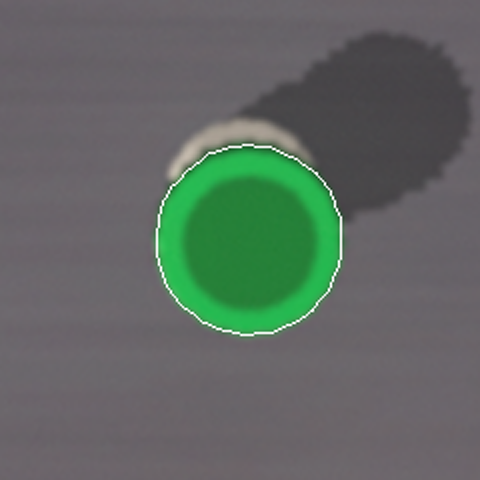

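Emit:
move_arm(
  series=[
    {"offset": [-0.003,-0.001,-0.03],"rotation": [0,0,0],"jaw": 0.9},
    {"offset": [-0.003,-0.001,-0.065],"rotation": [0,0,0],"jaw": 0.9},
    {"offset": [-0.003,-0.001,-0.095],"rotation": [0,0,0],"jaw": 0.9},
    {"offset": [-0.003,-0.001,-0.12],"rotation": [0,0,0],"jaw": 0.9},
    {"offset": [-0.003,-0.001,-0.12],"rotation": [0,0,0],"jaw": 0.9},
    {"offset": [-0.003,-0.001,-0.12],"rotation": [0,0,0],"jaw": 0.9},
  ],
)

```text
t: 16.02
tcp_pos: [0.4454, -0.159, 0.1053]
tool_rot: [0.003, 0.999, 0.053, 0.006]
ft_force: [-1.2, -0.6, 0.5]
opening: 0.077
```

```bash
python3 tub.py w14 .445 -.159 .062 green; python3 -c "
from h import *
print(arm.get_obs()['qvel'].round(3))"
```

```text
[ 0.44539966 -0.15900725  0.1053069 ] [0.00276682 0.998557   0.05324499 0.00642103] [-1.21181976 -0.6306264   0.47736832] 0.07697729489725706
t {'rect': ([446.2, -159.5], [46.0, 48.5], 90.0), 'cen': [445.8999938964844, -159.5], 'area': 1786.0, 'lo': [422.0, -182.5], 'hi': [470.5, -136.5]}
((116.73705291748047, 121.14740753173828), 49.258453369140625)
((443.8251647949219, -159.74412536621094), 24.382953643798828) ((444.2232666015625, -159.669677734375), (47.660072326660156, 46.941097259521484), 30.528749465942383)
[-0.013 -0.031  0.017 -0.004  0.001 -0.001  0.001]
```

View pics/w14.png

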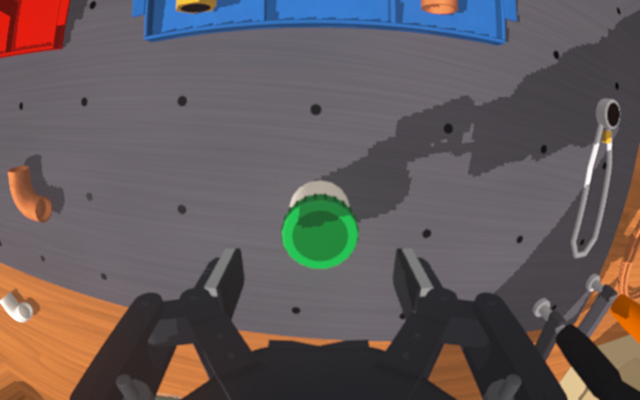

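Emit:
move_arm(
  series=[
    {"offset": [-0.001,-0.0005,-0.015],"rotation": [0.005,0.013,0],"jaw": 0.9},
    {"offset": [-0.001,-0.0005,-0.035],"rotation": [0.005,0.013,0],"jaw": 0.9},
    {"offset": [-0.001,-0.0005,-0.05],"rotation": [0.005,0.013,0],"jaw": 0.9},
    {"offset": [-0.001,-0.0005,-0.055],"rotation": [0.005,0.013,0],"jaw": 0.8},
    {"offset": [-0.001,-0.0005,-0.055],"rotation": [0.005,0.013,0],"jaw": 0.65},
    {"offset": [-0.001,-0.0005,-0.055],"rotation": [0.005,0.013,0],"jaw": 0.5},
    {"offset": [-0.001,-0.0005,-0.055],"rotation": [0.005,0.013,0],"jaw": 0.4},
    {"offset": [-0.001,-0.0005,-0.055],"rotation": [0.005,0.013,0],"jaw": 0.4},
  ],
  grip_force=40,
)

```text
t: 16.73
tcp_pos: [0.4457, -0.1599, 0.0528]
tool_rot: [0.0, 0.999, 0.053, 0.002]
ft_force: [-2.0, -0.2, 9.4]
opening: 0.0456
```

Emit:
move_arm(
  series=[
    {"offset": [0,0,0],"rotation": [0,0,0],"jaw": 0.4},
    {"offset": [0,0,0],"rotation": [0,0,0],"jaw": 0.4},
  ],
)

```text
t: 16.9
tcp_pos: [0.4464, -0.1599, 0.0538]
tool_rot: [0.001, 0.999, 0.053, 0.003]
ft_force: [-0.2, 0.5, -1.5]
opening: 0.0456
```

Emit:
move_arm(
  series=[
    {"offset": [0,0,0.01],"rotation": [0,0,0],"jaw": 0.4},
    {"offset": [0,0,0.035],"rotation": [0,0,0],"jaw": 0.4},
    {"offset": [0.02,0.002,0.06],"rotation": [0,0,0],"jaw": 0.4},
    {"offset": [0.055,0.005,0.07],"rotation": [0,0,0],"jaw": 0.4},
    {"offset": [0.09,0.008,0.07],"rotation": [0,0,0],"jaw": 0.4},
    {"offset": [0.125,0.011,0.07],"rotation": [0,0,0],"jaw": 0.4},
    {"offset": [0.155,0.013,0.07],"rotation": [0,0,0],"jaw": 0.4},
    {"offset": [0.176,0.014,0.07],"rotation": [0,0,0],"jaw": 0.4},
  ],
)

```text
t: 17.57
tcp_pos: [0.625, -0.1447, 0.1242]
tool_rot: [0.001, 0.999, 0.054, 0.003]
ft_force: [-0.0, -1.0, -1.5]
opening: 0.0454
```

Emit:
move_arm(
  series=[
    {"offset": [0,0,0],"rotation": [0,0,0],"jaw": 0.4},
    {"offset": [0,0,0],"rotation": [0,0,0],"jaw": 0.4},
  ],
)

```text
t: 17.73
tcp_pos: [0.6256, -0.1443, 0.1241]
tool_rot: [0.001, 0.998, 0.055, 0.003]
ft_force: [-0.2, -0.1, -1.4]
opening: 0.0455
```

```bash
python3 - <<'E'
from h import *
c=wshot('w15'); save('w15.png',c['frame'],1.0)
o=c['obs'];print(o['tcp_pos'],o['tool_rot'],o['ft_force'],o['opening'],o['qvel'].round(3))
P=tips(c);h=cv2.cvtColor(c['frame'],cv2.COLOR_RGB2HSV)
m=(cv2.inRange(h,np.array((60,100,40)),np.array((90,255,255)))>0)&(abs(P[...,0])<.06)&(abs(P[...,1])<.03)&(P[...,2]<.05)
q=P[m];print(len(q),np.percentile(q,[1,50,99],axis=0).round(4).tolist())
E
```

```text
[ 0.62563535 -0.1443192   0.12412744] [9.65083818e-04 9.98476659e-01 5.50730939e-02 3.22243976e-03] [-0.16285389 -0.12458395 -1.43951906] 0.04553808576667575 [ 0.009 -0.023  0.007  0.057  0.002 -0.012  0.013]
7475 [[-0.0222, -0.0224, -0.0098], [0.0036, -0.0006, -0.0084], [0.0219, 0.0212, 0.002]]
```

View pics/w15.png

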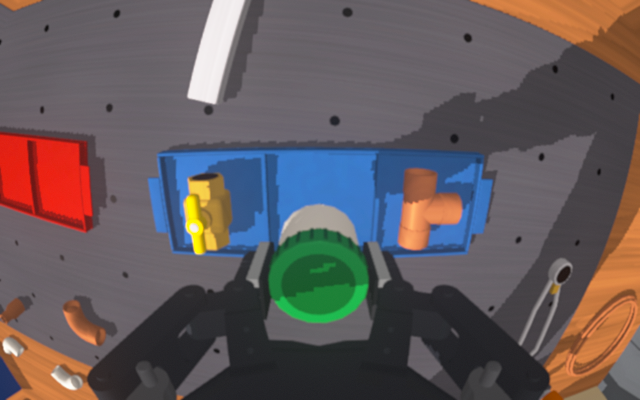

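Emit:
move_arm(
  series=[
    {"offset": [-0.003,-0.0017,-0.02],"rotation": [0,0,0],"jaw": 0.4},
    {"offset": [-0.003,-0.0017,-0.04],"rotation": [0,0,0],"jaw": 0.4},
    {"offset": [-0.003,-0.0017,-0.055],"rotation": [0,0,0],"jaw": 0.4},
    {"offset": [-0.003,-0.0017,-0.061],"rotation": [0,0,0],"jaw": 0.4},
    {"offset": [-0.003,-0.0017,-0.0635],"rotation": [0,0,0],"jaw": 0.4},
    {"offset": [-0.003,-0.0017,-0.0635],"rotation": [0,0,0],"jaw": 0.4},
    {"offset": [-0.003,-0.0017,-0.0635],"rotation": [0,0,0],"jaw": 0.4},
  ],
)

```text
t: 18.37
tcp_pos: [0.6219, -0.1467, 0.0615]
tool_rot: [0.001, 0.999, 0.054, 0.003]
ft_force: [1.0, 0.5, -1.6]
opening: 0.0452
```

Emit:
move_arm(
  series=[
    {"offset": [0,0,-0.001],"rotation": [0,0,0],"jaw": 0.4},
    {"offset": [0,0,-0.002],"rotation": [0,0,0],"jaw": 0.4},
    {"offset": [0,0,-0.002],"rotation": [0,0,0],"jaw": 0.4},
  ],
)

```text
t: 18.62
tcp_pos: [0.6221, -0.1466, 0.0598]
tool_rot: [0.001, 0.999, 0.055, 0.004]
ft_force: [0.6, -0.2, -1.7]
opening: 0.0456
```

Emit:
move_arm(
  series=[
    {"offset": [0,0,-0.001],"rotation": [0,0,0],"jaw": 0.4},
    {"offset": [0,0,-0.002],"rotation": [0,0,0],"jaw": 0.4},
    {"offset": [0,0,-0.0028],"rotation": [0,0,0],"jaw": 0.4},
    {"offset": [0,0,-0.0028],"rotation": [0,0,0],"jaw": 0.4},
  ],
)

```text
t: 18.95
tcp_pos: [0.622, -0.1466, 0.0568]
tool_rot: [0.001, 0.999, 0.055, 0.004]
ft_force: [0.1, -0.0, -0.5]
opening: 0.0455
```

Emit:
move_arm(
  series=[
    {"offset": [0,0,-0.0007],"rotation": [0,0,0],"jaw": 0.4},
    {"offset": [0,0,-0.0007],"rotation": [0,0,0],"jaw": 0.4},
  ],
)

```text
t: 19.12
tcp_pos: [0.622, -0.1466, 0.056]
tool_rot: [0.001, 0.999, 0.055, 0.003]
ft_force: [0.8, -0.9, -1.4]
opening: 0.0455
```

Emit:
move_arm(
  series=[
    {"offset": [0,0,-0.0007],"rotation": [0,0,0],"jaw": 0.4},
    {"offset": [0,0,-0.0007],"rotation": [0,0,0],"jaw": 0.4},
  ],
)

```text
t: 19.28
tcp_pos: [0.6222, -0.1467, 0.0559]
tool_rot: [0.001, 0.999, 0.055, 0.004]
ft_force: [-1.4, 0.9, 7.4]
opening: 0.0453
```

Emit:
move_arm(
  series=[
    {"offset": [0,0,0],"rotation": [0,0,0],"jaw": 0.58},
    {"offset": [0,0,0],"rotation": [0,0,0],"jaw": 0.68},
    {"offset": [0,0,0],"rotation": [0,0,0],"jaw": 0.7},
    {"offset": [0,0,0.02],"rotation": [0,0,0],"jaw": 0.7},
    {"offset": [0,0,0.05],"rotation": [0,0,0],"jaw": 0.7},
    {"offset": [0,0,0.09],"rotation": [0,0,0],"jaw": 0.8},
    {"offset": [0,0,0.13],"rotation": [0,0,0],"jaw": 0.8},
    {"offset": [0,0,0.16],"rotation": [0,0,0],"jaw": 0.8},
  ],
)

```text
t: 19.95
tcp_pos: [0.6223, -0.1472, 0.2189]
tool_rot: [0.001, 0.999, 0.054, 0.005]
ft_force: [-0.0, 0.3, 0.3]
opening: 0.0683
```

```bash
python3 tub.py w16 .622 -.146 .065 green;  python3 - <<'E'
from h import *
c=pickle.load(open('w16.pkl','rb'))
r=fit(c,.028,.37,.48,.07,.20,'copper');pr('elbow',r)
r=fit(c,.025,.53,.72,-.35,.03,'blue'); pr('blue',r)
E
```

```text
[ 0.62234605 -0.14717855  0.2189313 ] [0.0013128  0.99851762 0.05422219 0.0045602 ] [-0.01745307  0.29240982  0.32869409] 0.06828815134955783
t {'rect': ([621.2, -146.0], [46.0, 47.5], 90.0), 'cen': [621.2999877929688, -146.1999969482422], 'area': 1757.0, 'lo': [597.5, -169.0], 'hi': [645.0, -123.0]}
((120.36701965332031, 120.0), 48.41120147705078)
((620.554443359375, -146.46690368652344), 24.209779739379883) ((621.2235717773438, -146.573974609375), (45.30681610107422, 46.7411003112793), 6.187617301940918)
elbow {'rect': ([429.3, 133.1], [69.1, 55.6], 43.1), 'cen': [429.0, 133.60000610351562], 'area': 2799.25, 'lo': [399.5, 97.5], 'hi': [466.0, 162.0]}
blue {'rect': ([622.6, -146.4], [91.8, 289.8], 5.9), 'cen': [625.0, -145.8000030517578], 'area': 17722.25, 'lo': [564.0, -292.0], 'hi': [681.0, -0.5]}
```

View pics/w16.png

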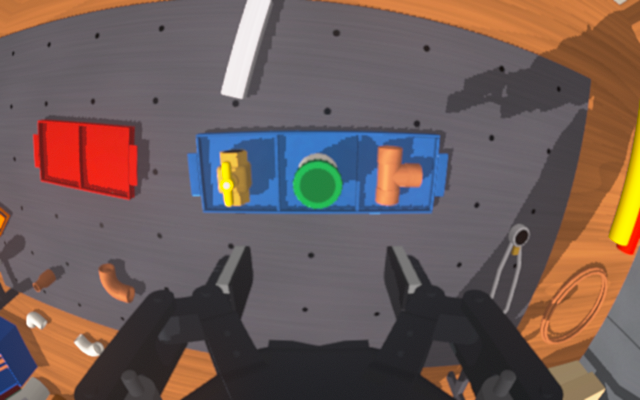

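Emit:
move_arm(
  series=[
    {"offset": [-0.02,0.028,0.01],"rotation": [0,0,0.08],"jaw": 0.8},
    {"offset": [-0.042,0.06,0.01],"rotation": [0,0,0.16],"jaw": 0.8},
    {"offset": [-0.065,0.093,0.01],"rotation": [0,0,0.24],"jaw": 0.8},
    {"offset": [-0.088,0.126,0.01],"rotation": [0,0,0.32],"jaw": 0.8},
    {"offset": [-0.111,0.159,0.01],"rotation": [0,0,0.4],"jaw": 0.8},
    {"offset": [-0.134,0.192,0.01],"rotation": [0,0,0.48],"jaw": 0.8},
    {"offset": [-0.157,0.225,0.01],"rotation": [0,0,0.56],"jaw": 0.8},
    {"offset": [-0.178,0.257,0.01],"rotation": [0,0,0.628],"jaw": 0.8},
  ],
)

```text
t: 20.67
tcp_pos: [0.4445, 0.1104, 0.2339]
tool_rot: [-0.001, 0.932, 0.362, 0.008]
ft_force: [2.1, 0.1, 0.6]
opening: 0.0682
```

Emit:
move_arm(
  series=[
    {"offset": [-0.012,0.022,-0.01],"rotation": [0,0,0],"jaw": 0.75},
    {"offset": [-0.017,0.027,-0.02],"rotation": [0,0,0],"jaw": 0.75},
    {"offset": [-0.017,0.027,-0.03],"rotation": [0,0,0],"jaw": 0.75},
    {"offset": [-0.017,0.027,-0.03],"rotation": [0,0,0],"jaw": 0.75},
  ],
)

```text
t: 21.0
tcp_pos: [0.4269, 0.1372, 0.2026]
tool_rot: [-0.001, 0.932, 0.362, 0.007]
ft_force: [-0.1, -0.2, 0.6]
opening: 0.064
```

```bash
python3 tub.py w17 .427 .135 .027 copper
```

```text
[0.4269172  0.1371674  0.20260715] [-5.08792233e-04  9.32024993e-01  3.62327597e-01  6.91855949e-03] [-0.14971534 -0.22458186  0.61926542] 0.06395300825938735
t {'rect': ([427.1, 135.7], [71.8, 39.0], 43.9), 'cen': [426.6000061035156, 135.6999969482422], 'area': 1829.5, 'lo': [402.5, 106.0], 'hi': [456.0, 159.5]}
((114.75615692138672, 121.75615692138672), 71.79407501220703)
((429.2446594238281, 134.010986328125), 35.246360778808594) ((428.5452575683594, 134.09423828125), (51.659202575683594, 50.7310905456543), 88.28926086425781)
```

View pics/w17.png

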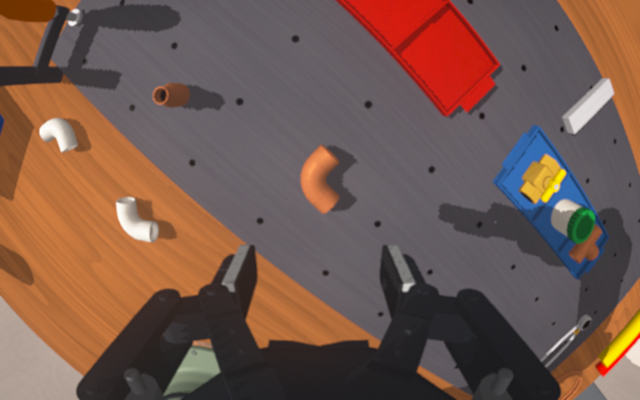

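View pics/w17f.png

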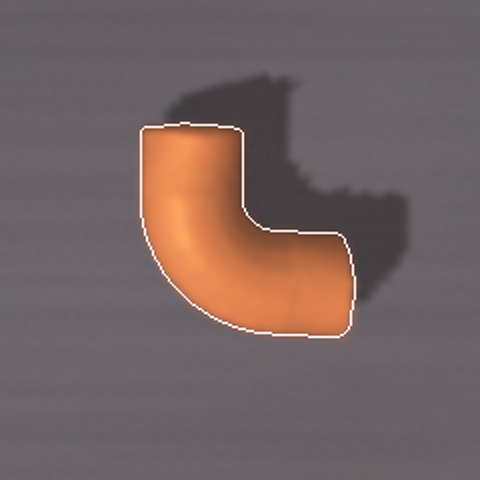

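Emit:
move_arm(
  series=[
    {"offset": [-0.002,0.0006,-0.03],"rotation": [-0.006,0.0125,0.014],"jaw": 0.7},
    {"offset": [-0.002,0.0006,-0.07],"rotation": [-0.006,0.0125,0.014],"jaw": 0.7},
    {"offset": [-0.002,0.0006,-0.105],"rotation": [-0.006,0.0125,0.014],"jaw": 0.7},
    {"offset": [-0.002,0.0006,-0.13],"rotation": [-0.006,0.0125,0.014],"jaw": 0.7},
    {"offset": [-0.002,0.0006,-0.145],"rotation": [-0.006,0.0125,0.014],"jaw": 0.7},
    {"offset": [-0.002,0.0006,-0.145],"rotation": [-0.006,0.0125,0.014],"jaw": 0.7},
    {"offset": [-0.002,0.0006,-0.145],"rotation": [-0.006,0.0125,0.014],"jaw": 0.7},
  ],
)

```text
t: 21.63
tcp_pos: [0.4261, 0.1359, 0.0585]
tool_rot: [0.0, 0.93, 0.367, -0.0]
ft_force: [0.9, 0.7, 0.9]
opening: 0.0597
```

```bash
python3 tub.py w18 .427 .135 .030 copper
```

```text
[0.4261499  0.13587694 0.05849847] [ 3.30664890e-04  9.30217210e-01  3.67009277e-01 -1.51759735e-04] [0.87424291 0.67214526 0.88509201] 0.059655795561357645
t {'rect': ([428.1, 136.1], [73.5, 37.9], 43.4), 'cen': [428.1000061035156, 136.0], 'area': 1854.0, 'lo': [404.0, 105.5], 'hi': [457.5, 160.5]}
((112.5, 121.5), 73.56979370117188)
((429.4117126464844, 133.87564086914062), 35.640289306640625) ((428.88189697265625, 134.00936889648438), (51.2607307434082, 50.84097671508789), 88.35247802734375)
```

View pics/w18.png

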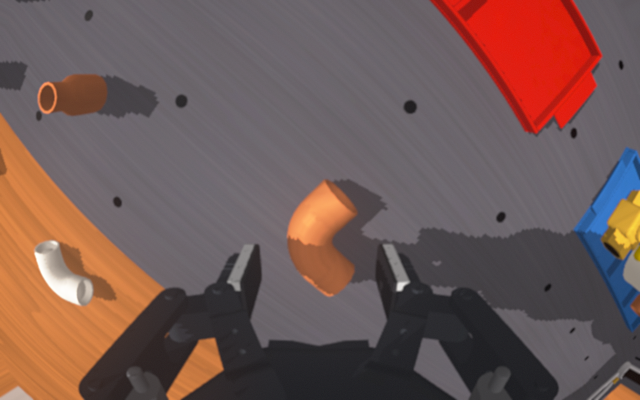

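Emit:
move_arm(
  series=[
    {"offset": [-0.0007,0.0017,-0.01],"rotation": [0,0,0.003],"jaw": 0.7},
    {"offset": [-0.0007,0.0017,-0.022],"rotation": [0,0,0.003],"jaw": 0.7},
    {"offset": [-0.0007,0.0017,-0.0285],"rotation": [0,0,0.003],"jaw": 0.7},
    {"offset": [-0.0007,0.0017,-0.0285],"rotation": [0,0,0.003],"jaw": 0.7},
    {"offset": [-0.0007,0.0017,-0.0285],"rotation": [0,0,0.003],"jaw": 0.5},
    {"offset": [-0.0007,0.0017,-0.0285],"rotation": [0,0,0.003],"jaw": 0.35},
    {"offset": [-0.0007,0.0017,-0.0285],"rotation": [0,0,0.003],"jaw": 0.25},
    {"offset": [-0.0007,0.0017,-0.0285],"rotation": [0,0,0.003],"jaw": 0.25},
  ],
  grip_force=35,
)

```text
t: 22.35
tcp_pos: [0.4259, 0.1384, 0.0313]
tool_rot: [0.0, 0.929, 0.369, 0.001]
ft_force: [-1.1, 1.8, 7.3]
opening: 0.0297
```

Emit:
move_arm(
  series=[
    {"offset": [0,0,0],"rotation": [0,0,0],"jaw": 0.25},
    {"offset": [0,0,0],"rotation": [0,0,0],"jaw": 0.25},
    {"offset": [0,0,0],"rotation": [0,0,0],"jaw": 0.25},
  ],
)

```text
t: 22.6
tcp_pos: [0.426, 0.1385, 0.0316]
tool_rot: [0.0, 0.929, 0.369, 0.001]
ft_force: [-0.5, -0.8, -1.5]
opening: 0.0295
```

```bash
python3 - <<'E'
from h import *
c=wshot('w19'); save('w19.png',c['frame'],1.0)
o=c['obs'];print(o['tcp_pos'],o['tool_rot'],o['ft_force'],o['opening'])
E
```

```text
[0.42601317 0.13848321 0.031593  ] [2.07018955e-05 9.29475678e-01 3.68881540e-01 1.17214083e-03] [-0.49774952 -0.76375627 -1.52158606] 0.02952045172400047
```

View pics/w19.png

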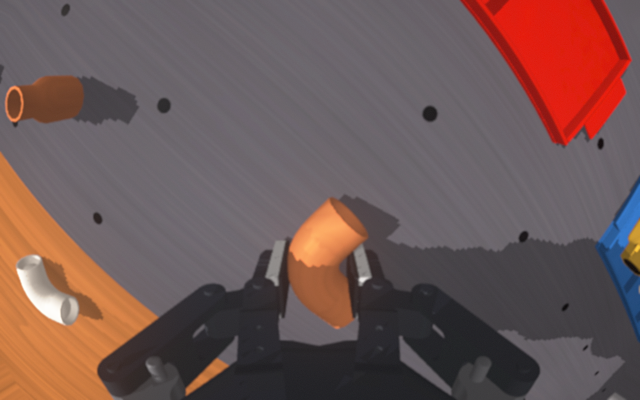

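Emit:
move_arm(
  series=[
    {"offset": [0,0,0.01],"rotation": [0,0,0],"jaw": 0.25},
    {"offset": [0,0,0.04],"rotation": [0,0,0],"jaw": 0.25},
    {"offset": [0.02,-0.001,0.07],"rotation": [0,0,-0.01],"jaw": 0.25},
    {"offset": [0.055,-0.003,0.085],"rotation": [0,0,-0.02],"jaw": 0.25},
    {"offset": [0.09,-0.005,0.085],"rotation": [0,0,-0.02],"jaw": 0.25},
    {"offset": [0.125,-0.007,0.085],"rotation": [0,0,-0.02],"jaw": 0.25},
    {"offset": [0.16,-0.008,0.085],"rotation": [0,0,-0.02],"jaw": 0.25},
    {"offset": [0.183,-0.008,0.085],"rotation": [0,0,-0.02],"jaw": 0.25},
  ],
)

```text
t: 23.32
tcp_pos: [0.6117, 0.1299, 0.1176]
tool_rot: [0.001, 0.933, 0.359, 0.002]
ft_force: [-1.0, 0.9, -0.8]
opening: 0.0292
```

Emit:
move_arm(
  series=[
    {"offset": [0,0,0],"rotation": [0,0,0],"jaw": 0.25},
    {"offset": [0,0,0],"rotation": [0,0,0],"jaw": 0.25},
  ],
)

```text
t: 23.48
tcp_pos: [0.6123, 0.1292, 0.118]
tool_rot: [0.001, 0.933, 0.359, 0.002]
ft_force: [-1.4, 0.3, -0.7]
opening: 0.0298
```

```bash
python3 - <<'E'
from h import *
c=wshot('w20'); save('w20.png',c['frame'],1.0)
o=c['obs'];print(o['tcp_pos'],o['tool_rot'],o['ft_force'],o['opening'])
r=fit(c,.025,.53,.70,.05,.29,'red'); pr('red',r); show(r,'w20r.png',1.5)
P=tips(c);h=cv2.cvtColor(c['frame'],cv2.COLOR_RGB2HSV)
m=(cv2.inRange(h,np.array((5,100,60)),np.array((16,225,255)))>0)&(abs(P[...,0])<.06)&(abs(P[...,1])<.05)&(P[...,2]<.04)
q=P[m];print(len(q),np.percentile(q,[1,50,99],axis=0).round(4).tolist())
k=q[q[:,2]>-.007+.004];
w=wcloud(c)[m];w=w[w[:,2]>np.percentile(w[:,2],99)-.013]
print(cv2.minAreaRect((w[:,:2]*1000).astype(np.float32)),np.percentile(w[:,2],[1,99]))
E
```

```text
[0.61228036 0.12919295 0.11804674] [0.00116728 0.93333189 0.35900874 0.00171702] [-1.37971619  0.29999397 -0.71277508] 0.029764149773488735
red {'rect': ([617.1, 171.3], [200.6, 89.8], 87.2), 'cen': [621.0, 184.6999969482422], 'area': 14195.75, 'lo': [571.0, 70.5], 'hi': [665.5, 272.0]}
6592 [[-0.0277, -0.0151, -0.0068], [0.01, 0.003, -0.0036], [0.0336, 0.0202, 0.0183]]
((607.7986450195312, 127.92914581298828), (60.71846389770508, 85.75212860107422), 76.27101135253906) [0.11258964 0.1282023 ]
```

View pics/w20.png

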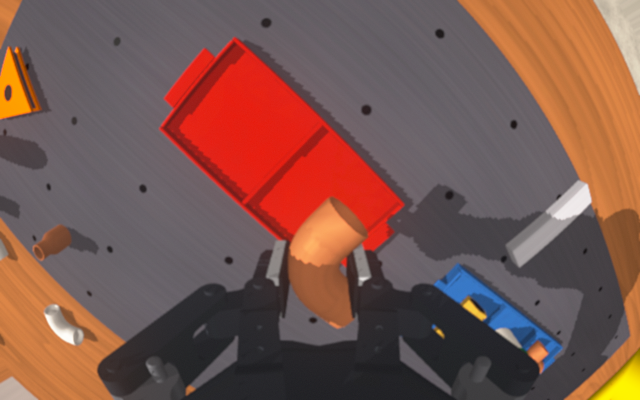

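View pics/w20r.png

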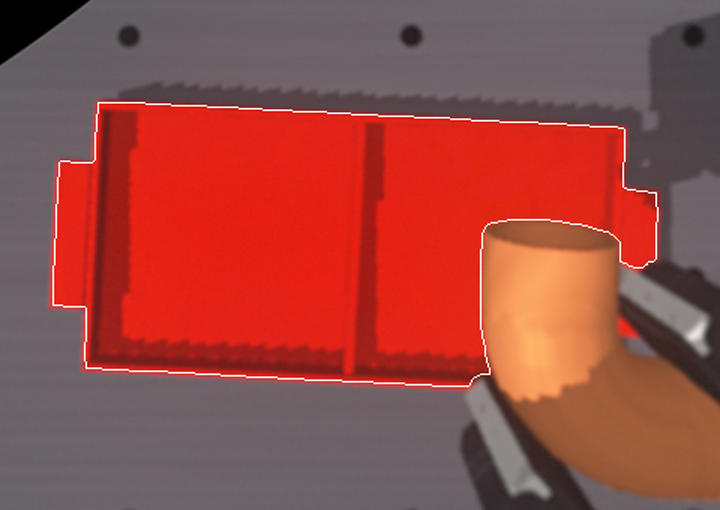

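Emit:
move_arm(
  series=[
    {"offset": [-0.0008,0.0018,-0.025],"rotation": [0,0,0],"jaw": 0.25},
    {"offset": [-0.0008,0.0018,-0.05],"rotation": [0,0,0],"jaw": 0.25},
    {"offset": [-0.0008,0.0018,-0.07],"rotation": [0,0,0],"jaw": 0.25},
    {"offset": [-0.0008,0.0018,-0.078],"rotation": [0,0,0],"jaw": 0.25},
    {"offset": [-0.0008,0.0018,-0.081],"rotation": [0,0,0],"jaw": 0.25},
    {"offset": [-0.0008,0.0018,-0.081],"rotation": [0,0,0],"jaw": 0.25},
    {"offset": [-0.0008,0.0018,-0.081],"rotation": [0,0,0],"jaw": 0.25},
  ],
)

```text
t: 24.12
tcp_pos: [0.6107, 0.1314, 0.0381]
tool_rot: [0.001, 0.933, 0.359, 0.002]
ft_force: [-0.9, 0.6, -0.7]
opening: 0.0291
```

Emit:
move_arm(
  series=[
    {"offset": [0,0,-0.001],"rotation": [0,0,0],"jaw": 0.25},
    {"offset": [0,0,-0.002],"rotation": [0,0,0],"jaw": 0.25},
    {"offset": [0,0,-0.002],"rotation": [0,0,0],"jaw": 0.25},
  ],
)

```text
t: 24.37
tcp_pos: [0.611, 0.1315, 0.0367]
tool_rot: [0.001, 0.933, 0.359, 0.002]
ft_force: [0.1, 0.1, -0.6]
opening: 0.0296
```

Emit:
move_arm(
  series=[
    {"offset": [0,0,-0.001],"rotation": [0,0,0],"jaw": 0.25},
    {"offset": [0,0,-0.002],"rotation": [0,0,0],"jaw": 0.25},
    {"offset": [0,0,-0.002],"rotation": [0,0,0],"jaw": 0.25},
  ],
)

```text
t: 24.62
tcp_pos: [0.6109, 0.1315, 0.0346]
tool_rot: [0.001, 0.933, 0.359, 0.002]
ft_force: [-0.2, 1.6, 0.0]
opening: 0.0298
```

Emit:
move_arm(
  series=[
    {"offset": [0,0,-0.0007],"rotation": [0,0,0],"jaw": 0.25},
    {"offset": [0,0,-0.0007],"rotation": [0,0,0],"jaw": 0.25},
  ],
)

```text
t: 24.78
tcp_pos: [0.611, 0.1315, 0.0344]
tool_rot: [0.001, 0.933, 0.359, 0.002]
ft_force: [-3.7, -1.2, 10.4]
opening: 0.0294
```

Emit:
move_arm(
  series=[
    {"offset": [0,0,0],"rotation": [0,0,0],"jaw": 0.4},
    {"offset": [0,0,0],"rotation": [0,0,0],"jaw": 0.52},
    {"offset": [0,0,0],"rotation": [0,0,0],"jaw": 0.55},
    {"offset": [0,0,0.02],"rotation": [0,0,0],"jaw": 0.55},
    {"offset": [0,0,0.05],"rotation": [0,0,0],"jaw": 0.55},
    {"offset": [0,0,0.09],"rotation": [0,0,0],"jaw": 0.65},
    {"offset": [0,0,0.13],"rotation": [0,0,0],"jaw": 0.65},
    {"offset": [0,0,0.16],"rotation": [0,0,0],"jaw": 0.65},
  ],
)

```text
t: 25.45
tcp_pos: [0.6113, 0.1313, 0.1974]
tool_rot: [0.001, 0.933, 0.359, 0.003]
ft_force: [-0.3, -0.1, 0.8]
opening: 0.0554
```

```bash
python3 - <<'E'
from h import *
c=wshot('w21'); save('w21.png',c['frame'],1.0)
o=c['obs'];print(o['tcp_pos'],o['tool_rot'],o['ft_force'],o['opening'])
COL['copper']=((5,100,70),(16,225,255))
r=fit(c,.030,.56,.67,.07,.18,'copper'); pr('elbow',r); show(r,'w21e.png',2)
w=wcloud(c);h=cv2.cvtColor(c['frame'],cv2.COLOR_RGB2HSV)
m=(cv2.inRange(h,np.array((5,100,60)),np.array((16,225,255)))>0)&(abs(w[...,0]-.615)<.05)&(abs(w[...,1]-.127)<.05)&(w[...,2]>.026)
print(cv2.minAreaRect((w[m][:,:2]*1000).astype(np.float32)))
r=fit(c,.025,.53,.70,.05,.29,'red'); pr('red',r)
r=fit(c,.05,.34,.44,.26,.36,'copper'); pr('reducer',r); show(r,'w21r.png',2)
E
```

```text
[0.61130365 0.13125582 0.19741202] [8.73977939e-04 9.33359282e-01 3.58928506e-01 3.16467616e-03] [-0.34549451 -0.09115875  0.81268982] 0.055361225546212825
elbow {'rect': ([612.8, 128.7], [72.8, 39.8], 44.4), 'cen': [612.2999877929688, 128.6999969482422], 'area': 1902.0, 'lo': [588.0, 98.5], 'hi': [641.5, 153.5]}
((613.8880615234375, 129.19143676757812), (65.74162292480469, 114.90580749511719), 22.407371520996094)
red {'rect': ([616.9, 171.3], [200.9, 89.7], 87.1), 'cen': [617.7000122070312, 177.1999969482422], 'area': 14997.75, 'lo': [568.5, 70.5], 'hi': [665.5, 272.5]}
reducer {'rect': ([347.8, 309.8], [99.5, 15.5], 90.0), 'cen': [347.70001220703125, 309.6000061035156], 'area': 1595.5, 'lo': [340.0, 260.0], 'hi': [355.5, 359.5]}
```

View pics/w21.png

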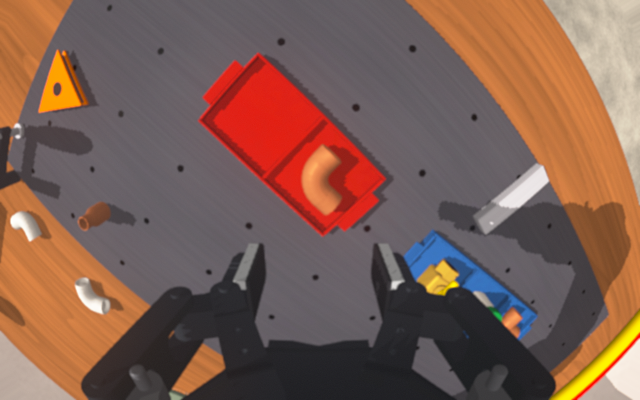

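View pics/w21e.png

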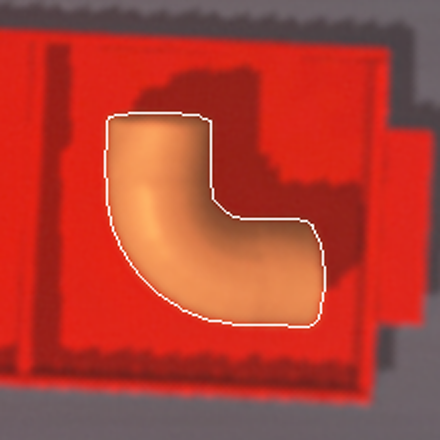

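Emit:
move_arm(
  series=[
    {"offset": [-0.022,0.018,0.005],"rotation": [0,0,0.05],"jaw": 0.65},
    {"offset": [-0.052,0.042,0.01],"rotation": [0,0,0.1],"jaw": 0.65},
    {"offset": [-0.083,0.067,0.01],"rotation": [0,0,0.16],"jaw": 0.65},
    {"offset": [-0.114,0.092,0.01],"rotation": [0,0,0.22],"jaw": 0.65},
    {"offset": [-0.145,0.117,0.01],"rotation": [0,0,0.28],"jaw": 0.65},
    {"offset": [-0.176,0.142,0.01],"rotation": [0,0,0.34],"jaw": 0.65},
    {"offset": [-0.203,0.164,0.01],"rotation": [0,0,0.4],"jaw": 0.65},
    {"offset": [-0.218,0.177,0.01],"rotation": [0,0,0.4],"jaw": 0.65},
  ],
)

```text
t: 26.17
tcp_pos: [0.3921, 0.3107, 0.2122]
tool_rot: [-0.001, 0.842, 0.54, 0.006]
ft_force: [0.6, 1.5, 0.6]
opening: 0.0555
```

Emit:
move_arm(
  series=[
    {"offset": [0,0,0],"rotation": [0,0,0],"jaw": 0.6},
    {"offset": [0,0,0],"rotation": [0,0,0],"jaw": 0.6},
  ],
)

```text
t: 26.33
tcp_pos: [0.3913, 0.3116, 0.2122]
tool_rot: [-0.001, 0.841, 0.541, 0.006]
ft_force: [0.5, -1.1, -0.0]
opening: 0.0511
```

```bash
cat > red.py <<'E'
from h import *
import sys
n=sys.argv[1];x,y,zb=map(float,sys.argv[2:5])
c=wshot(n); save(n+'.png',c['frame'],1.0)
o=c['obs'];print(o['tcp_pos'],o['tool_rot'],o['ft_force'],o['opening'])
w=wcloud(c);h=cv2.cvtColor(c['frame'],cv2.COLOR_RGB2HSV)
m=(np.hypot(w[...,0]-x,w[...,1]-y)<.03)&(w[...,2]>zb+.006)
q=w[m];print(len(q),'z',np.percentile(q[:,2],[50,98,100]))
for a,b in ((.006,.022),(.032,.05),(.040,.05)):
    k=q[(q[:,2]>zb+a)&(q[:,2]<zb+b)]; xy=k[:,:2]*1000
    # circle fit, free radius by algebraic LSQ on points (visible walls)
    A=np.c_[2*xy,np.ones(len(xy))];s=np.linalg.lstsq(A,(xy**2).sum(1),rcond=None)[0]
    print(a,b,len(k),'circ',s[:2].round(1),np.sqrt(s[2]+s[0]**2+s[1]**2).round(1),'enc',cv2.minEnclosingCircle(xy.astype(np.float32)))
E
python3 red.py w22 .393 .308 .012
```

```text
[0.39127027 0.31156441 0.21223007] [-0.00107904  0.84079439  0.54132104  0.0059296 ] [ 0.54451872 -1.06037286 -0.02327506] 0.05105101692547145
14072 z [0.27950673 0.29607488 0.29837224]
0.006 0.022 92 circ [393.5 309.8] 12.4 enc ((393.58514404296875, 310.78369140625), 12.607255935668945)
0.032 0.05 163 circ [393.6 309.9] 8.0 enc ((393.5760498046875, 309.56005859375), 9.300609588623047)
0.04 0.05 86 circ [393.5 309.6] 7.9 enc ((393.3566589355469, 309.3076477050781), 9.05067253112793)
```

View pics/w22.png

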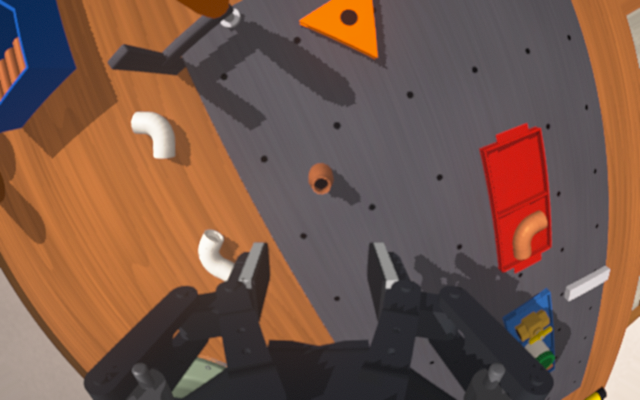

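Emit:
move_arm(
  series=[
    {"offset": [0.002,-0.0018,-0.03],"rotation": [-0.008,0.009,0],"jaw": 0.6},
    {"offset": [0.002,-0.0018,-0.065],"rotation": [-0.008,0.009,0],"jaw": 0.6},
    {"offset": [0.002,-0.0018,-0.095],"rotation": [-0.008,0.009,0],"jaw": 0.6},
    {"offset": [0.002,-0.0018,-0.115],"rotation": [-0.008,0.009,0],"jaw": 0.6},
    {"offset": [0.002,-0.0018,-0.122],"rotation": [-0.008,0.009,0],"jaw": 0.6},
    {"offset": [0.002,-0.0018,-0.122],"rotation": [-0.008,0.009,0],"jaw": 0.6},
    {"offset": [0.002,-0.0018,-0.122],"rotation": [-0.008,0.009,0],"jaw": 0.6},
  ],
)

```text
t: 26.97
tcp_pos: [0.3953, 0.3082, 0.0909]
tool_rot: [0.0, 0.842, 0.54, 0.0]
ft_force: [-0.2, 0.6, 0.3]
opening: 0.051
```

```bash
python3 red.py w23 .393 .310 .012
```

```text
[0.3953102  0.30819725 0.09089525] [3.26434202e-04 8.41874148e-01 5.39673725e-01 2.88651306e-04] [-0.22793749  0.59743582  0.27938972] 0.0510281412994144
16823 z [0.15649732 0.1745475  0.17661948]
0.006 0.022 345 circ [393.5 309.5] 12.5 enc ((393.9964904785156, 310.08062744140625), 12.968390464782715)
0.032 0.05 605 circ [393.7 309.8] 8.1 enc ((393.73529052734375, 309.4720764160156), 9.297307968139648)
0.04 0.05 301 circ [393.6 309.7] 8.1 enc ((393.5623779296875, 309.43695068359375), 9.138381958007812)
```

View pics/w23.png

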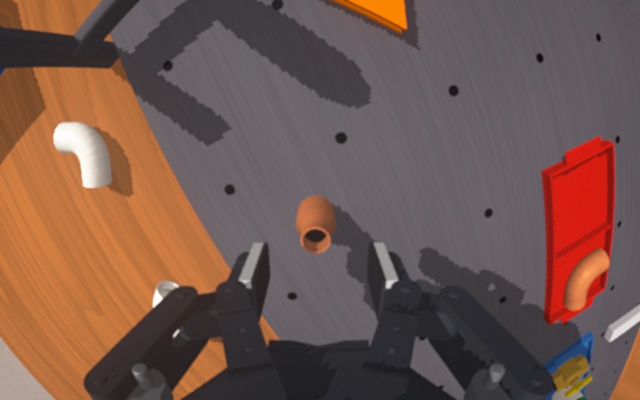

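```bash
python3 - <<'E'
from h import *
c=pickle.load(open('top0.pkl','rb'))
for u,v in ((227,285),(218,282),(240,287),(174,279)): print(world(c,u,v,z=.02).round(3))
E
```

```text
[0.226 0.276 0.02 ]
[0.235 0.304 0.02 ]
[0.222 0.235 0.02 ]
[0.24  0.439 0.02 ]
```

Emit:
move_arm(
  series=[
    {"offset": [-0.0017,0.0014,0],"rotation": [0,0,0],"jaw": 0.6},
    {"offset": [-0.0017,0.0014,-0.005],"rotation": [0,0,0],"jaw": 0.6},
  ],
)

```text
t: 27.18
tcp_pos: [0.3943, 0.311, 0.088]
tool_rot: [-0.0, 0.842, 0.54, 0.002]
ft_force: [0.3, 0.7, 0.1]
opening: 0.0516
```

The white elbows are more than 10 cm away. I'm going down on the reducer.

Emit:
move_arm(
  series=[
    {"offset": [-0.0007,-0.0012,-0.02],"rotation": [0,0,0],"jaw": 0.6},
    {"offset": [-0.0007,-0.0012,-0.04],"rotation": [0,0,0],"jaw": 0.6},
    {"offset": [-0.0007,-0.0012,-0.052],"rotation": [0,0,0],"jaw": 0.6},
    {"offset": [-0.0007,-0.0012,-0.0565],"rotation": [0,0,0],"jaw": 0.6},
    {"offset": [-0.0007,-0.0012,-0.0565],"rotation": [0,0,0],"jaw": 0.6},
    {"offset": [-0.0007,-0.0012,-0.0565],"rotation": [0,0,0],"jaw": 0.6},
  ],
)

```text
t: 27.68
tcp_pos: [0.3938, 0.31, 0.0321]
tool_rot: [-0.0, 0.842, 0.54, 0.003]
ft_force: [1.0, -0.2, 0.0]
opening: 0.0513
```

Emit:
move_arm(
  series=[
    {"offset": [0,0,0],"rotation": [0,0,0],"jaw": 0.5},
    {"offset": [0,0,0],"rotation": [0,0,0],"jaw": 0.4},
    {"offset": [0,0,0],"rotation": [0,0,0],"jaw": 0.3},
    {"offset": [0,0,0],"rotation": [0,0,0],"jaw": 0.2},
    {"offset": [0,0,0],"rotation": [0,0,0],"jaw": 0.2},
    {"offset": [0,0,0],"rotation": [0,0,0],"jaw": 0.2},
    {"offset": [0,0,0],"rotation": [0,0,0],"jaw": 0.2},
  ],
  grip_force=30,
)

```text
t: 28.27
tcp_pos: [0.3941, 0.3103, 0.0328]
tool_rot: [-0.001, 0.842, 0.54, 0.003]
ft_force: [-2.6, -0.3, 11.8]
opening: 0.0246
```

```bash
python3 - <<'E'
from h import *
c=wshot('w24'); save('w24.png',c['frame'],1.0)
o=c['obs'];print(o['tcp_pos'],o['tool_rot'],o['ft_force'],o['opening'])
E
```

```text
[0.3941284  0.31031105 0.03282465] [-5.95411153e-04  8.41723802e-01  5.39898718e-01  3.17186397e-03] [-2.57361226 -0.29864849 11.75805874] 0.024550553677357624
```

View pics/w24.png

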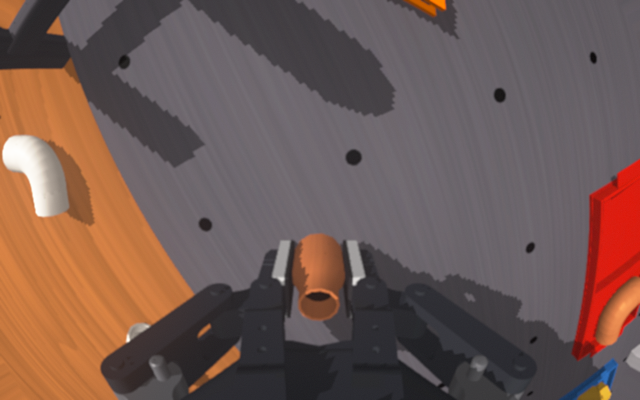

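Emit:
move_arm(
  series=[
    {"offset": [0,0,0.01],"rotation": [0,0,0],"jaw": 0.2},
    {"offset": [0,0,0.04],"rotation": [0,0,0],"jaw": 0.2},
    {"offset": [0.02,-0.008,0.07],"rotation": [0,0,0],"jaw": 0.2},
    {"offset": [0.055,-0.023,0.085],"rotation": [0,0,0],"jaw": 0.2},
    {"offset": [0.09,-0.038,0.085],"rotation": [0,0,0],"jaw": 0.2},
    {"offset": [0.125,-0.053,0.085],"rotation": [0,0,0],"jaw": 0.2},
    {"offset": [0.16,-0.068,0.085],"rotation": [0,0,0],"jaw": 0.2},
    {"offset": [0.195,-0.083,0.085],"rotation": [0,0,0],"jaw": 0.2},
  ],
)

```text
t: 28.98
tcp_pos: [0.5907, 0.2264, 0.1191]
tool_rot: [-0.001, 0.842, 0.54, 0.004]
ft_force: [0.5, 0.5, 0.2]
opening: 0.0244
```

Emit:
move_arm(
  series=[
    {"offset": [0.022,-0.009,0],"rotation": [0,0,0],"jaw": 0.2},
    {"offset": [0.029,-0.012,0],"rotation": [0,0,0],"jaw": 0.2},
    {"offset": [0.029,-0.012,0],"rotation": [0,0,0],"jaw": 0.2},
    {"offset": [0.029,-0.012,0],"rotation": [0,0,0],"jaw": 0.2},
  ],
)

```text
t: 29.32
tcp_pos: [0.6191, 0.2145, 0.1193]
tool_rot: [-0.001, 0.842, 0.54, 0.003]
ft_force: [-0.3, 0.8, -1.3]
opening: 0.0249
```

```bash
python3 - <<'E'
from h import *
c=wshot('w25'); save('w25.png',c['frame'],1.0)
o=c['obs'];print(o['tcp_pos'],o['tool_rot'],o['ft_force'],o['opening'])
P=tips(c);h=cv2.cvtColor(c['frame'],cv2.COLOR_RGB2HSV)
m=(cv2.inRange(h,np.array((4,90,50)),np.array((16,235,255)))>0)&(abs(P[...,0])<.03)&(abs(P[...,1])<.016)&(P[...,2]<.04)
q=P[m];print(len(q),np.percentile(q,[1,50,99],axis=0).round(4).tolist())
E
```

```text
[0.61912155 0.21446916 0.11932834] [-6.79807234e-04  8.41739428e-01  5.39873336e-01  3.32490553e-03] [-0.32131652  0.76901128 -1.33602423] 0.024902941656819343
3782 [[-0.0094, -0.0127, -0.0229], [0.0059, 0.0, -0.007], [0.0117, 0.0122, 0.0208]]
```

View pics/w25.png

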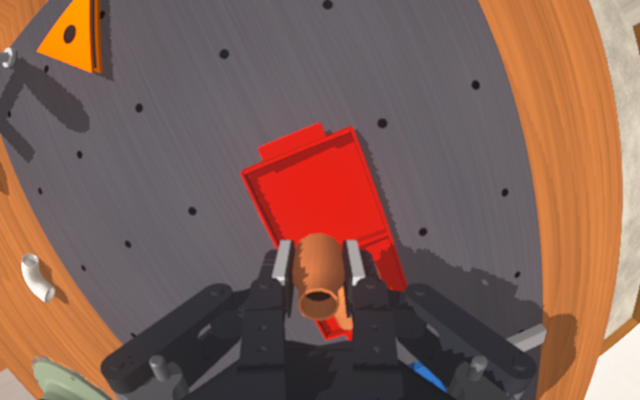

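Emit:
move_arm(
  series=[
    {"offset": [0,0.0005,-0.025],"rotation": [0,0,0],"jaw": 0.2},
    {"offset": [0,0.0005,-0.05],"rotation": [0,0,0],"jaw": 0.2},
    {"offset": [0,0.0005,-0.068],"rotation": [0,0,0],"jaw": 0.2},
    {"offset": [0,0.0005,-0.077],"rotation": [0,0,0],"jaw": 0.2},
    {"offset": [0,0.0005,-0.08],"rotation": [0,0,0],"jaw": 0.2},
    {"offset": [0,0.0005,-0.08],"rotation": [0,0,0],"jaw": 0.2},
    {"offset": [0,0.0005,-0.08],"rotation": [0,0,0],"jaw": 0.2},
  ],
)

```text
t: 29.95
tcp_pos: [0.6189, 0.216, 0.0404]
tool_rot: [-0.001, 0.841, 0.54, 0.004]
ft_force: [0.8, -1.0, -0.8]
opening: 0.0246
```

Emit:
move_arm(
  series=[
    {"offset": [0,0,-0.001],"rotation": [0,0,0],"jaw": 0.2},
    {"offset": [0,0,-0.002],"rotation": [0,0,0],"jaw": 0.2},
    {"offset": [0,0,-0.0025],"rotation": [0,0,0],"jaw": 0.2},
    {"offset": [0,0,-0.0025],"rotation": [0,0,0],"jaw": 0.2},
  ],
)

```text
t: 30.28
tcp_pos: [0.619, 0.2161, 0.0382]
tool_rot: [-0.001, 0.841, 0.54, 0.004]
ft_force: [-0.2, 0.2, -0.3]
opening: 0.0248
```

Emit:
move_arm(
  series=[
    {"offset": [0,0,-0.001],"rotation": [0,0,0],"jaw": 0.2},
    {"offset": [0,0,-0.002],"rotation": [0,0,0],"jaw": 0.2},
    {"offset": [0,0,-0.002],"rotation": [0,0,0],"jaw": 0.2},
  ],
)

```text
t: 30.53
tcp_pos: [0.619, 0.2161, 0.036]
tool_rot: [-0.001, 0.841, 0.54, 0.004]
ft_force: [0.2, 0.2, -0.4]
opening: 0.0245
```

Emit:
move_arm(
  series=[
    {"offset": [0,0,-0.0007],"rotation": [0,0,0],"jaw": 0.2},
    {"offset": [0,0,-0.0007],"rotation": [0,0,0],"jaw": 0.2},
  ],
)

```text
t: 30.7
tcp_pos: [0.6191, 0.2161, 0.0359]
tool_rot: [-0.001, 0.841, 0.54, 0.004]
ft_force: [-2.4, -0.3, 10.2]
opening: 0.0246
```

Contact. Releasing and rising.

Emit:
move_arm(
  series=[
    {"offset": [0,0,0],"rotation": [0,0,0],"jaw": 0.35},
    {"offset": [0,0,0],"rotation": [0,0,0],"jaw": 0.5},
    {"offset": [0,0,0],"rotation": [0,0,0],"jaw": 0.52},
    {"offset": [0,0,0.02],"rotation": [0,0,0],"jaw": 0.52},
    {"offset": [0,0,0.05],"rotation": [0,0,0],"jaw": 0.52},
    {"offset": [0,0,0.09],"rotation": [0,0,0],"jaw": 0.6},
    {"offset": [0,0,0.13],"rotation": [0,0,0],"jaw": 0.6},
    {"offset": [0,0,0.17],"rotation": [0,0,0],"jaw": 0.6},
  ],
)

```text
t: 31.37
tcp_pos: [0.6187, 0.2159, 0.2076]
tool_rot: [-0.001, 0.841, 0.54, 0.004]
ft_force: [0.4, -0.1, 0.1]
opening: 0.0512
```

```bash
python3 red.py w26 .619 .215 .015; python3 - <<'E'
from h import *
c=pickle.load(open('w26.pkl','rb'))
r=fit(c,.025,.53,.70,.05,.29,'red'); pr('red',r)
t=arm.read_camera('top'); pickle.dump(t,open('top2.pkl','wb')); s=arm.read_camera('scene'); save('scene2.png',s['frame'],1.25); save('top2.png',t['frame'],1.25)
E
```

```text
[0.61869898 0.21585266 0.20756283] [-0.00084432  0.84147132  0.5402879   0.00377917] [ 0.39542933 -0.11484395  0.09640914] 0.05123729824180073
15612 z [0.27493957 0.29139036 0.29352979]
0.006 0.022 106 circ [618.  215.5] 12.6 enc ((618.0634155273438, 216.0579071044922), 13.089204788208008)
0.032 0.05 180 circ [618.2 215.8] 8.0 enc ((618.0768432617188, 215.58132934570312), 9.178287506103516)
0.04 0.05 95 circ [618.1 215.6] 8.1 enc ((618.0768432617188, 215.58132934570312), 9.178287506103516)
red {'rect': ([616.6, 171.9], [200.8, 89.5], 87.1), 'cen': [615.4000244140625, 185.3000030517578], 'area': 12770.0, 'lo': [568.5, 72.0], 'hi': [665.0, 273.0]}
```

View pics/w26.png

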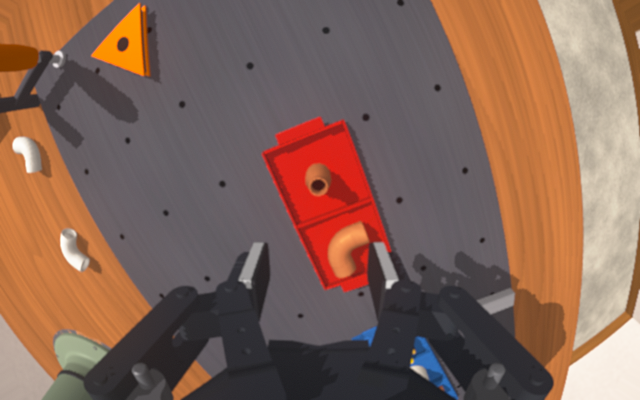

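View pics/scene2.png

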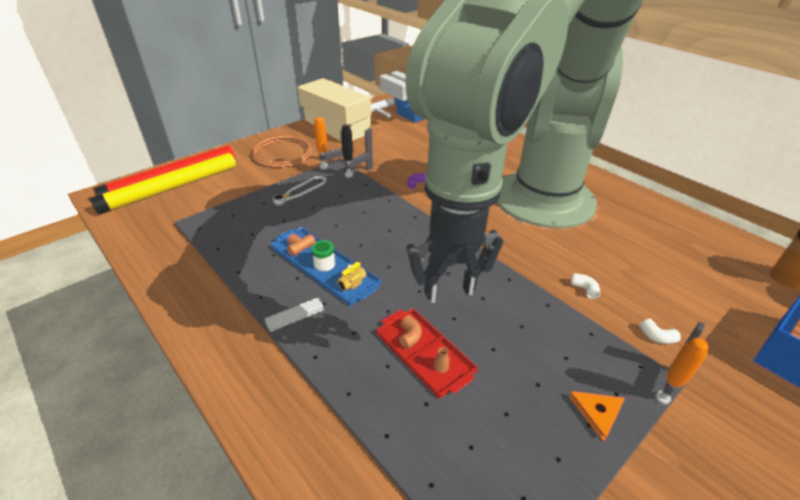

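View pics/top2.png

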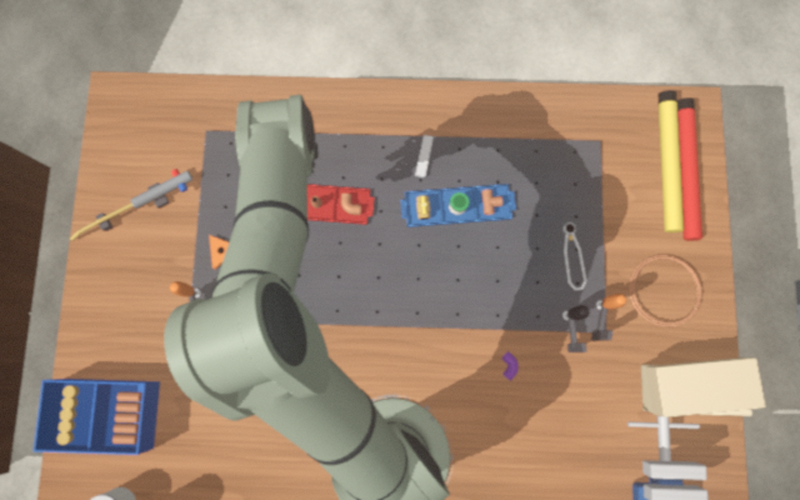

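All five parts stand in their own compartments. The striker, bar and magnet are at their starting pixels, and the gripper is clear. Handing in.

```bash
python3 -c "
from station import arm
print(arm.get_obs()['ft_force']); print(arm.hand_in())"
```

```text
[-0.01839538  0.42314757 -1.19881417]
the job is handed in; nothing more can be done
None
```

I made up both kits and handed the job in, about 31.5 s into the 120 s. The arm placed them in the order tee, valve, flux tub, elbow, reducer. I lowered each part until the wrist force showed contact, then released it.

| Part | Compartment | Off centre in the last wrist check |
|---|---|---|
| Copper tee | blue, y = -88 mm | about 2 mm |
| Brass valve | blue, y = +88 mm | about 2 mm |
| Flux tub | blue, middle | about 1–2 mm |
| Copper elbow | red, y = -44 mm | about 1 mm |
| Copper reducer | red, y = +44 mm | about 1 mm |

- **Way up:** all five stand as they did in the stock.
- **Bystanders:** the magnet, striker and steel bar show where they were in the final pictures. I compared them by eye only, and the arm hid part of the magnet in the last top view.
- **Touch:** the gripper was about 0.2 m above the plate and touching nothing at hand-in.

**What went wrong or disagreed**
- My first grip on the tee was too high, so I opened, went lower and gripped again before lifting.
- The valve was pressed down with about 23 N at contact, more than the 7–13 N for the other parts.
- The top camera put the blue tray about 4 mm nearer the robot in x than the wrist camera did. I used the wrist value, which stayed within about 1 mm over later pictures.
- The closed jaw opening read 1–2 mm below the nominal widths, and about 3.5 mm below on the elbow, but every grip held.

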